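# Lay the second staggered course of a coffee-carton display

### The arm

A 7-joint arm with a two-finger parallel gripper is mounted at the origin on the work surface. World frame = base frame: x ahead of the robot, y to its left, z up, the work surface at z = 0. Lengths are in m, angles in rad, forces in N, time in s.
With the tool pointing down it reaches from about 0.425 to 0.875 m from the base axis. Payload 9.9 kg.
Tool frame: the origin (TCP) lies midway between the tips of the shut fingers; the grasp point (between the pads) lies 19 mm behind it; x points along the fingers, z is the direction in which the jaws open and shut, and the axes are right-handed (so a half turn about x gives the same grasp; the last joint's range is limited). The gripper opens to 85 mm and grips with 20 to 120 N. Pads are 22 mm wide; open, the fingers measure 114 mm over their backs; the gripper's body (76 mm by 85 mm) begins 54 mm behind the grasp point. The pads swing forward as they close: fully open they stand 13 mm farther back than shut.
Start: joints at [1.046, 0.576, 0.025, 1.437, -0.015, 1.129, -0.057], TCP at [0.288, -0.61, 0.231] pointing down, gripper open.
Joint ranges: [-2.76, 2.76], [-0.34, 2.15], [-1.52, 1.57], [0.19, 2.46], [-1.09, 4.23], [0.17, 1.99], [-2.82, 2.82]. Speed limits (rad/s): [2.22, 2.22, 3.01, 3.01, 3.14, 3.14, 3.14].

### API

Orientations are given as a unit quaternion [x, y, z, w].
In Python, from station import get_obs, eyes, env gives the robot as it stands. The module is installed in compiled form; this text tells all that it offers.
- The arm moves only by the tool send_rows, never from a script. Its argument "increments" is a list of rows, each a list of 7 numbers: the finger opening in mm, from 0 to 85.4, then the shift along the tool's x, y, z as a fraction of full scale, then the turn, a rotation vector about the tool's x, y, z as a fraction of full scale. A call has 1 to 5 rows; each row shifts and turns the commanded pose from where the row before left it, along the tool's axes as they then stand; what a row does not reach is not made up. Full scale, the value 1, is 20 mm for a shift and 0.08 rad for a turn. A row lasts 1/12 s, in which the tool goes at most 41.7 mm and 7.16 degrees, less where a joint would pass 70% of its speed; a pose out of reach is approached as far as the arm can. A call with a number of a shift or a turn outside -1 to 1 is refused whole. A call with a gripper value outside its range is refused whole. The fingers move at their own pace and stop on an object; "newtons" is the grip in N (left out, the last holds). Time passes only in rows, so rows that do not move let the fingers close. It gives the time, the measured TCP pose, the force and the opening at its end, in the units of the state.
- get_obs(): the state, without advancing time (a new reading comes with each control period).
- eyes.get_image(name): name is "scene" or "top" or "wrist"; returns a dict with "frame" (384x512x3 uint8, red, green, blue), "fovy" (degrees; the focal length in pixels is half the picture's height over the tangent of half this angle, whatever the lens; pixels are square), "cx", "cy" (the principal point, pixels), "R" (3x3) and "t" (3): a world point X has camera coordinates R X + t; the wrist camera has in their place "T_tool_cam" (4x4, takes a point from camera to tool coordinates, whose origin is the TCP and whose axes are the tool frame's). Camera axes: x right, y down, z forward; pixel columns grow to the right and rows downward; lengths in m; the calibration is good to about 2 mm. The wrist camera is an equidistant fisheye: a pixel r from the principal point sees the ray r / f radians off the axis. A picture is of the moment at which its call begins: read the wrist's pose just before it. There is no depth.
- env.sign_off(): hands the job in, once; it reports no verdict.
The state is a dict: "time_s": time; "joint_pos": joint angles; "joint_vel": joint speeds; "effort": joint torques, N m; "tcp_pos": TCP position; "ee_rot": TCP orientation; "contact_force": force on the tool from outside, world axes, zero at the start; "wrist_torque": the same for the moment, N m; "gripper_width": finger opening in m.
Only numpy, scipy, OpenCV 4.12 (cv2) and the standard library are available. Lean on these libraries where they do the work, as an engineer would, in place of code of your own. Each camera call takes 0.05 s, during which the arm holds its last target.

### The job

Build up the carton display on the dark wooden board in brick bond. Take the long carton out of the wooden rack, lay it flat on its broad face on the counter and let go, then take it again across its width and lay it flat in the second course, straddling the joint of the two cartons below, next to the half carton already there; then close the open end of that course with the loose half carton, flush with the end and sides of the course below. Keep the cartons that are already laid in line, and leave everything else where it is.

Things in the scene. Friction and masses are not known exactly. Their poses are not given: they have to be found in the camera images.
- carton: The long carton: kraft box with a white paper band, 130 x 48 x 32 mm, about 0.2 kg. Origin at its centre; x along the 130 mm length, y through the 32 mm thickness, z along the 48 mm width. It starts on its long edge (z up) in a rack slot, 3 mm play each side; it must finally lie flat (y vertical, either face up). Standing free on its edge it topples flat when pushed sideways near its top.
- half: The loose half carton: kraft box with a band, 61 x 48 x 32 mm, about 0.1 kg, lying flat on the counter between rack and board, 0.43 to 0.48 m ahead of the robot; beyond it the counter between rack and board is free to about 0.70 m. Origin at its centre; x along the 61 mm length, y along the 48 mm width, z up (32 mm). Its length must run along the course.
- board: Dark wooden display board fixed to the counter, 280 x 90 x 12 mm. Origin at the centre of its underside; x along its length and the courses, z up. The end of the second course still to be closed is at its +x. Board and rack may change sides.
- base_a: Loose full carton of the first course, lying flat, 130 x 48 x 32 mm, on the board's -x half, its centre 67 mm from the board's centre, so that the joint to base_b is a 4 mm gap over the board's centre. Origin at its centre; x along its 130 mm length in the direction of the board's x, y along the 48 mm width, z up.
- base_b: Loose full carton of the first course, lying flat, 130 x 48 x 32 mm, on the board's +x half, 67 mm from its centre; origin and axes like base_a. The loose half carton must be flush with its +x end: the half's centre 34.5 mm farther along +x than this one's.
- starter: Half carton already laid at the -x end of the second course, on base_a, 61 x 48 x 32 mm, flush with base_a's outer end (its centre 101.5 mm from the board's centre). Loose. Origin at its centre, axes like the board's. When the long carton lies right, about 6 mm remain between it and each half carton.
- rack: Low wooden rack fixed to the counter, 150 x 136 mm, floor 10 mm thick, with two open-ended slots along its x, 38 mm wide, at y = +40 and -40 mm; the fins beside the slots reach to 28 mm above the counter. One slot holds the long carton, the other the square box. Origin at the centre of its underside.
- square_box: Bystander: square kraft box 84 (x) x 30 (y) x 80 (z) mm standing in the other slot of the rack; origin at its centre. Leave it.
- pitcher: Bystander: steel milk pitcher, 84 mm wide, 110 mm tall, at one far side of the work area; origin under its centre.
- cup: Bystander: white ceramic cup, 84 mm wide, 75 mm tall, at the other side; origin under its centre.
- tamper: Bystander: steel coffee tamper, 58 mm wide, 88 mm tall, beyond the free middle of the counter; origin under its centre.
- jar: Bystander: amber glass jar, 80 mm wide, 120 mm tall, at the back on the right; origin under its centre.
- cup_stack: Bystander: upright stack of paper cups, 89 mm wide, 170 mm tall, at the back on the left; origin under its centre.
- spoon: Bystander: steel spoon 160 mm long lying at the left, near the cup; origin under its middle.
There are look-alikes about, which are no part of the job. Leave any turquoise look-alike of the half alone.

How it is judged:
By the outcome, as a careful person would: the job done as asked, in the order asked, and still so for the second after the job is handed in, with the robot touching nothing.
It also fails if it takes over 67 s, if anything falls off the work surface, if the arm or the gripper's body presses on something with over 40 N, if the wrist force passes 120 N, or if a joint passes its speed limit or range.

## Working session

There is one attempt and no reset: what is moved stays moved. The work goes in short steps, Python scripts to look and compute and a tool call to move; the robot and the scene stay as the last step left them, time stands still between calls to the robot, and variables do not carry over. Pictures are saved under pics/ and viewed, and the job is handed in when it is done.

Besides the shell and the picture viewer there is one more tool, called after "Call:" by a JSON object that holds its "fn" and its "kwargs", one argument or row to a line. send_rows: Moves the arm, as the interface text tells. Shift numbers are shares of 20 mm and turn numbers shares of 0.08 rad, none past 1 either way. Its arguments: {"type":"object","properties":{"increments":{"type":"array"},"newtons":{"type":"number"}},"required":["increments"]}

```bash
mkdir -p pics; ls
python3 - <<'E'
from station import get_obs, eyes, env
import cv2
o=get_obs()
for k,v in o.items(): print(k,v)
for n in ("scene","top","wrist"):
    d=eyes.get_image(n)
    cv2.imwrite(f"pics/{n}0.png",cv2.resize(d["frame"][:,:,::-1],None,fx=1.5,fy=1.5,interpolation=cv2.INTER_CUBIC))
    print(n,{k:v for k,v in d.items() if k!="frame"})
E
```

```text
pics
time_s 0.0
joint_pos [ 1.04618197  0.57650268  0.02483713  1.43793305 -0.01502009  1.12900645
 -0.05649635]
joint_vel [-1.96239764e-04  1.21378715e-06 -1.00607316e-03  4.56630635e-04
  4.96366571e-04 -5.33204649e-04 -1.90641240e-04]
effort [-1.23459737e-03 -7.65767527e+01  2.24967219e+00 -2.85977322e+01
  1.52438320e-02  1.25222429e-02  2.57964325e-05]
tcp_pos [ 0.2878202  -0.61004269  0.23045345]
ee_rot [ 0.37887602  0.59773321 -0.37828457  0.59671498]
contact_force [-0.52581369  0.49583914 -0.25318866]
wrist_torque [0.06196444 0.06875555 0.00441673]
gripper_width 0.08566475033403947
scene {'fovy': 45.06217628795454, 'cx': 258.4731099176982, 'cy': 189.19148202956225, 'R': array([[-0.17673726,  0.98419431,  0.01120256],
       [ 0.71304206,  0.13587413, -0.68782937],
       [-0.67847989, -0.11357718, -0.72578596]]), 't': array([ 0.12176212, -0.33214965,  1.93852311])}
top {'fovy': 48.67316915208263, 'cx': 255.45984786847504, 'cy': 192.71244642886288, 'R': array([[-0.00997932, -0.99990895,  0.0090828 ],
       [-0.98787482,  0.00845105, -0.15502231],
       [ 0.15493144, -0.01051968, -0.98786921]]), 't': array([-0.00909239,  0.55239802,  1.46126394])}
wrist {'fovy': 65.70646984690485, 'cx': 256.3180097850001, 'cy': 189.72662040977679, 'T_tool_cam': array([[ 3.20240025e-04, -2.68272197e-01,  9.63343099e-01,
        -1.43174367e-01],
       [-8.82772929e-04, -9.63342849e-01, -2.68271834e-01,
         6.81765419e-02],
       [ 9.99999559e-01, -7.64501831e-04, -5.45324371e-04,
         2.41903058e-05],
       [ 0.00000000e+00,  0.00000000e+00,  0.00000000e+00,
         1.00000000e+00]])}
```

View pics/scene0.png

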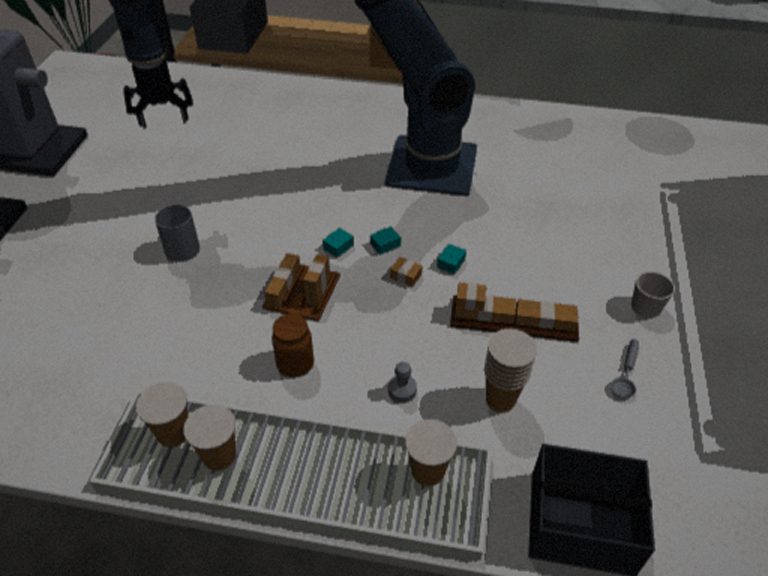

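View pics/top0.png

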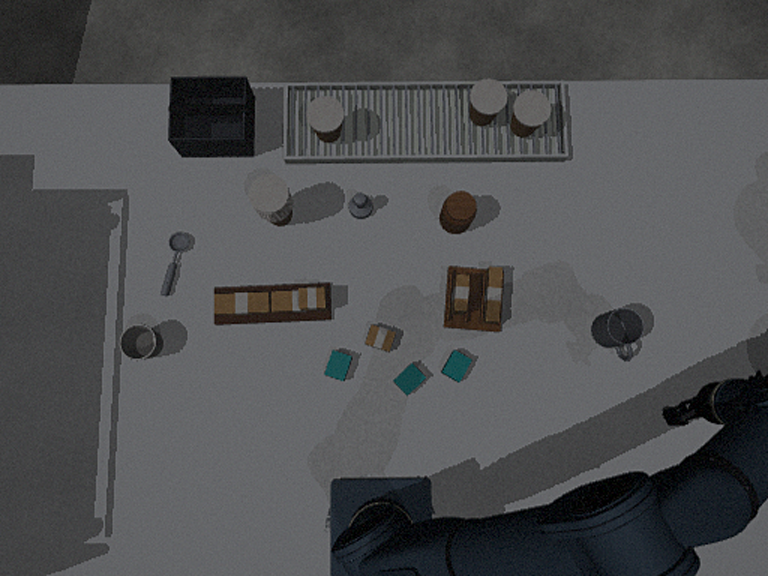

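View pics/wrist0.png

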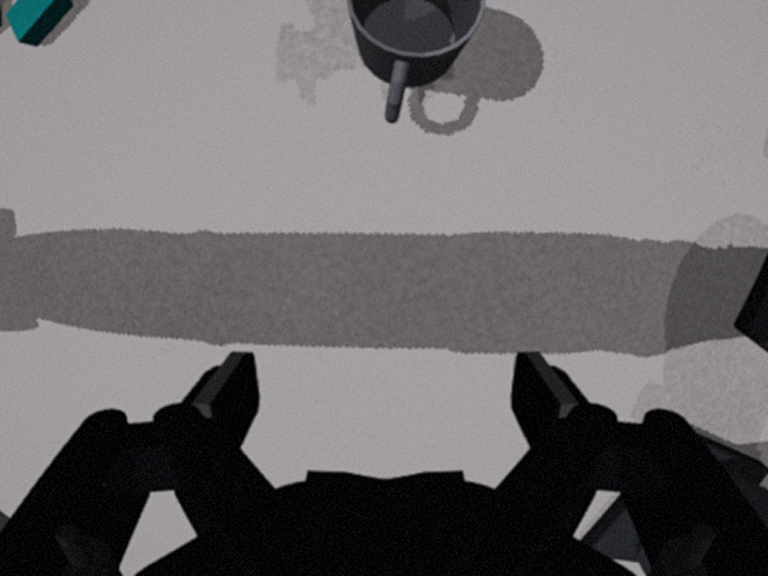

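```bash
cat > h.py <<'E'
import numpy as np, cv2
from station import get_obs, eyes, env
from scipy.spatial.transform import Rotation as Rn
def crop(img,x0,y0,x1,y1,f,name,gam=0.6):
    c=img[y0:y1,x0:x1,::-1]
    c=cv2.resize(c,None,fx=f,fy=f,interpolation=cv2.INTER_CUBIC)
    c=(255*(c/255.)**gam).astype(np.uint8)
    s=10
    for x in range((x0//s+1)*s,x1,s):
        cv2.line(c,(int((x-x0)*f),0),(int((x-x0)*f),6 if x%50 else 14),(0,255,0),1)
        if x%20==0: cv2.putText(c,str(x),(int((x-x0)*f)-10,24),0,0.4,(0,255,0),1)
    for y in range((y0//s+1)*s,y1,s):
        cv2.line(c,(0,int((y-y0)*f)),(6,int((y-y0)*f)),(0,255,0),1)
        if y%20==0: cv2.putText(c,str(y),(8,int((y-y0)*f)+4),0,0.4,(0,255,0),1)
    cv2.imwrite("pics/"+name,c)
def foc(d): return 192/np.tan(np.radians(d["fovy"])/2)
def toz(d,u,v,z):
    """pixel -> world at height z (fixed cams)"""
    f=foc(d); r=np.array([(u-d["cx"])/f,(v-d["cy"])/f,1.])
    C=-d["R"].T@d["t"]; w=d["R"].T@r
    return C+w*(z-C[2])/w[2]
def proj(d,X):
    c=(d["R"]@np.asarray(X).T).T+d["t"]; f=foc(d)
    return np.c_[d["cx"]+f*c[...,0]/c[...,2],d["cy"]+f*c[...,1]/c[...,2]]
def wtoz(d,o,u,v,z):
    f=foc(d); x=(u-d["cx"])/f; y=(v-d["cy"])/f; th=np.hypot(x,y); s=np.sin(th)/th if th>1e-9 else 1
    r=np.array([x*s,y*s,np.cos(th)])
    T=d["T_tool_cam"]; R=Rn.from_quat(o["ee_rot"]).as_matrix()
    C=R@T[:3,3]+o["tcp_pos"]; w=R@T[:3,:3]@r
    return C+w*(z-C[2])/w[2]
def wproj(d,o,X):
    T=d["T_tool_cam"]; R=Rn.from_quat(o["ee_rot"]).as_matrix()
    X=np.atleast_2d(X); p=(X-o["tcp_pos"])@R; c=(p-T[:3,3])@T[:3,:3]; f=foc(d)
    rho=np.hypot(c[:,0],c[:,1]); th=np.arctan2(rho,c[:,2])
    return np.c_[d["cx"]+f*th*c[:,0]/rho,d["cy"]+f*th*c[:,1]/rho]
E
python3 - <<'E'
from h import *
d=eyes.get_image("top"); im=d["frame"]
np.savez("top0.npz",**d)
crop(im,130,160,235,230,7,"t_board.png"); crop(im,210,165,350,260,5.5,"t_rack.png")
s=eyes.get_image("scene"); np.savez("scene0.npz",**s)
crop(s["frame"],170,150,400,240,3.4,"s_all.png")
E
```

```text
(no output)
```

View pics/t_board.png

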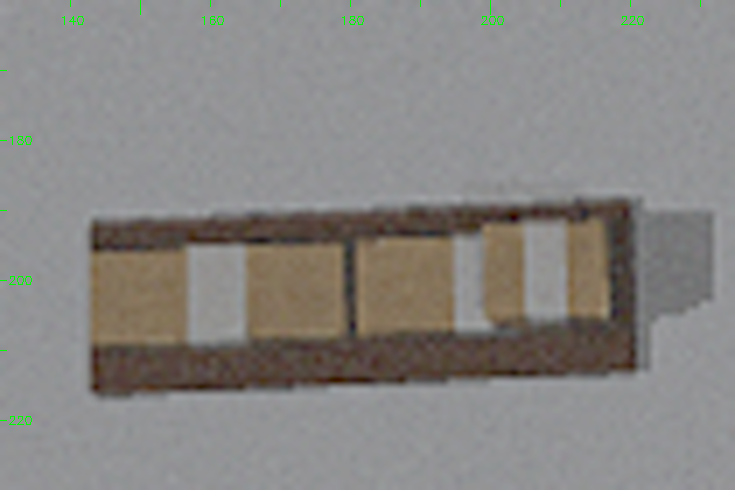

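View pics/t_rack.png

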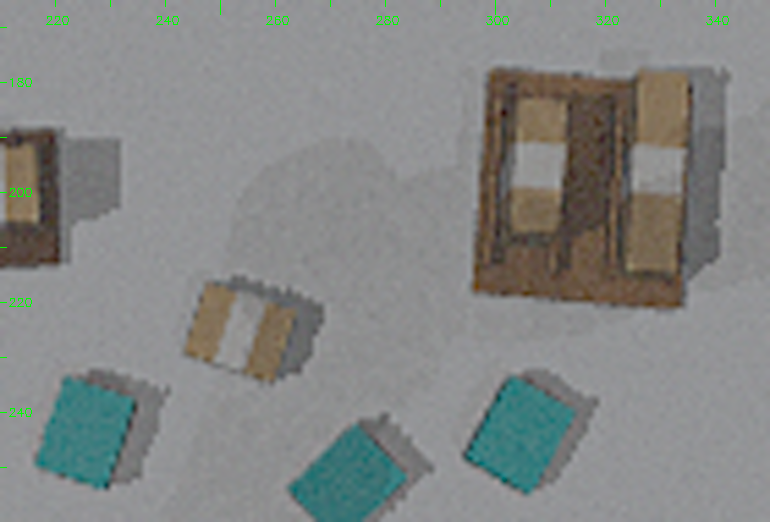

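View pics/s_all.png

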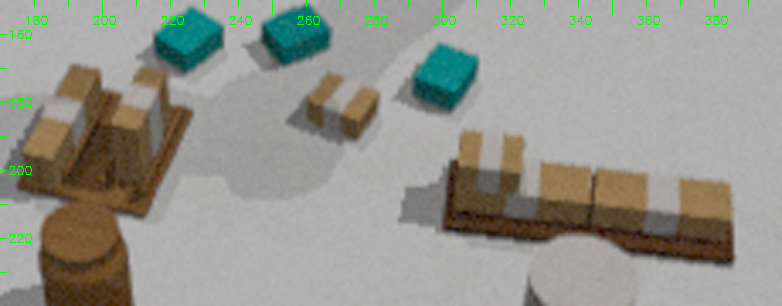

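Run:
```python
from h import *
d=dict(np.load("top0.npz"))
def rep(n,px,z):
    P=np.array([toz(d,u,v,z) for u,v in px])[:,:2]
    print(n,"c",P.mean(0).round(4),"sides",np.linalg.norm(np.roll(P,-1,0)-P,axis=1).round(4),"ang",[round(float(np.degrees(np.arctan2(*(np.roll(P,-1,0)-P)[i][::-1]))),1) for i in range(4)])
b=lambda l,f,x,y:[(u/f+x,v/f+y) for u,v in l]
rep("board",b([(91,220),(632,198),(636,370),(93,396)],7,130,160),.012)
rep("base_a?left=b",b([(91,250),(340,243),(343,338),(92,345)],7,130,160),.044)
rep("starter",b([(484,224),(603,219),(609,318),(488,325)],7,130,160),.076)
rep("carton",b([(638,70),(691,72),(683,275),(625,272)],5.5,210,165),.058)
rep("half",b([(207,283),(298,305),(273,383),(184,355)],5.5,210,165),.032)
rep("sqbox",b([(514,98),(568,98),(563,236),(510,232)],5.5,210,165),.09)
rep("rack",b([(490,68),(690,72),(684,306),(474,292)],5.5,210,165),.02)
for n,p in dict(jar=(458/1.5,228/1.5),tamper=(360/1.5,210/1.5),stack=(282/1.5,220/1.5),teal1=(227,246),teal2=(273,252),teal3=(305,243)).items(): print(n,toz(d,*p,0 if n[0]!='t' or n=='tamper' else .032).round(3))
o=get_obs();R=Rn.from_quat(o["ee_rot"]).as_matrix();print(R.round(4))
```

```text
board c [0.5248 0.2505] sides [0.279  0.0895 0.2775 0.0912] ang [-88.1, -178.5, 92.2, 2.4]
base_a?left=b c [0.5219 0.3191] sides [0.1253 0.0483 0.1257 0.0482] ang [-88.9, -177.2, 91.1, 2.4]
starter c [0.5274 0.1503] sides [0.0588 0.0495 0.0595 0.0504] ang [-88.0, -176.3, 92.8, 2.8]
carton c [ 0.5354 -0.2751] sides [0.0341 0.1312 0.0368 0.1308] ang [-92.7, 175.5, 86.5, -5.7]
half c [ 0.4379 -0.0071] sides [0.0602 0.0525 0.0597 0.0485] ang [-104.2, 161.5, 72.0, -18.1]
sqbox c [ 0.535  -0.1938] sides [0.0339 0.0873 0.033  0.0847] ang [-90.5, 176.2, 85.1, -3.3]
rack c [ 0.5334 -0.233 ] sides [0.1319 0.1547 0.1365 0.1485] ang [-91.6, 176.3, 85.7, -5.5]
jar [ 0.71  -0.201  0.   ]
tamper [0.758 0.041 0.   ]
stack [0.734 0.233 0.   ]
teal1 [0.366 0.087 0.032]
teal2 [ 0.344 -0.074  0.032]
teal3 [ 0.374 -0.186  0.032]
[[-3.000e-04  9.044e-01  4.266e-01]
 [ 7.000e-04  4.266e-01 -9.044e-01]
 [-1.000e+00 -0.000e+00 -8.000e-04]]
```

```bash
cat >> h.py <<'E'
def Rt(a):
    a=np.radians(a); c,s=np.cos(a),np.sin(a)
    return np.array([[0,-s,c],[0,c,s],[-1,0,0]])
def plan(wps,grip,start=None,smax=.019,tmax=.076):
    """wps: list of (x,y,z,angle_deg[,nmin]); prints rows (2 decimals)"""
    o=get_obs()
    p,R=(np.array(o["tcp_pos"]),Rn.from_quat(o["ee_rot"]).as_matrix()) if start is None else start
    rows=[]
    for w in wps:
        P=np.array(w[:3]); RT=Rt(w[3])
        rv=Rn.from_matrix(R.T@RT).as_rotvec()
        n=max(int(np.ceil(max(np.linalg.norm(P-p)/smax,np.linalg.norm(rv)/tmax))),w[4] if len(w)>4 else 1)
        for i in range(n):
            k=n-i
            sh=R.T@((P-p)/k); tv=Rn.from_matrix(R.T@RT).as_rotvec()/k
            q=np.r_[(sh/.02).round(2),(tv/.08).round(2)]+0.
            rows.append([grip]+[round(float(x),2) for x in q])
            p=p+R@(q[:3]*.02); R=R@Rn.from_rotvec(q[3:]*.08).as_matrix()
    for i in range(0,len(rows),5): print(str(rows[i:i+5]).replace(" ",""))
    print("end",p.round(4),len(rows))
    return p,R
E
python3 - <<'E'
from h import *
plan([(.535,-.275,.21,-94.5)],60)
E
```

```text
[[60,0.05,0.83,-0.45,0.3,0.0,0.0],[60,0.05,0.82,-0.47,0.29,0.0,0.0],[60,0.05,0.81,-0.49,0.3,0.0,0.0],[60,0.05,0.8,-0.51,0.29,0.0,0.0],[60,0.05,0.79,-0.53,0.3,0.0,0.0]]
[[60,0.05,0.77,-0.54,0.29,0.0,0.0],[60,0.05,0.76,-0.56,0.3,0.0,0.0],[60,0.05,0.75,-0.58,0.29,0.0,0.0],[60,0.05,0.73,-0.6,0.3,0.0,0.0],[60,0.05,0.72,-0.62,0.29,0.0,0.0]]
[[60,0.05,0.71,-0.63,0.3,0.0,0.0],[60,0.05,0.69,-0.65,0.29,0.0,0.0],[60,0.05,0.67,-0.66,0.3,0.0,0.0],[60,0.04,0.66,-0.68,0.29,0.0,0.0],[60,0.05,0.64,-0.7,0.3,0.0,0.0]]
[[60,0.04,0.63,-0.71,0.29,0.0,0.0],[60,0.05,0.61,-0.72,0.3,0.0,0.0],[60,0.04,0.59,-0.74,0.29,0.0,0.0],[60,0.05,0.57,-0.75,0.3,0.0,0.0],[60,0.04,0.56,-0.77,0.29,0.0,0.0]]
[[60,0.05,0.54,-0.78,0.3,0.0,0.0],[60,0.04,0.52,-0.79,0.29,-0.01,0.0]]
end [ 0.5351 -0.275   0.21  ] 22
```

Candidates (top image px): for the long carton, kraft box (330,197), which measures 131 x 35 mm, or square box (308,195), 86 mm long. For the half: kraft half (254,226), turquoise (225,243), (273,252), (306,244), and starter (207,199), already laid. I choose the carton at (330,197) and the kraft half at (254,226). The crops showed this clearly: the first is long and banded, the second is kraft with a white band.

Call:
{"fn": "send_rows", "kwargs": {
  "increments": [
    [60,0.05,0.83,-0.45,0.3,0,0],
    [60,0.05,0.82,-0.47,0.29,0,0],
    [60,0.05,0.81,-0.49,0.3,0,0],
    [60,0.05,0.8,-0.51,0.29,0,0],
    [60,0.05,0.79,-0.53,0.3,0,0]
  ],
  "newtons": 40
}}

```text
time_s: 0.67
tcp_pos: [0.3444, -0.5333, 0.2261]
ee_rot: [0.414, 0.574, -0.414, 0.573]
contact_force: [-0.8, -0.4, -1.1]
gripper_width: 0.0599
```

Call:
{"fn": "send_rows", "kwargs": {
  "increments": [
    [60,0.05,0.77,-0.54,0.29,0,0],
    [60,0.05,0.76,-0.56,0.3,0,0],
    [60,0.05,0.75,-0.58,0.29,0,0],
    [60,0.05,0.73,-0.6,0.3,0,0],
    [60,0.05,0.72,-0.62,0.29,0,0]
  ]
}}

```text
time_s: 1.08
tcp_pos: [0.4006, -0.4572, 0.2212]
ee_rot: [0.447, 0.548, -0.447, 0.548]
contact_force: [0.3, -0.1, -0.3]
gripper_width: 0.0603
```

Call:
{"fn": "send_rows", "kwargs": {
  "increments": [
    [60,0.05,0.71,-0.63,0.3,0,0],
    [60,0.05,0.69,-0.65,0.29,0,0],
    [60,0.05,0.67,-0.66,0.3,0,0],
    [60,0.04,0.66,-0.68,0.29,0,0],
    [60,0.05,0.64,-0.7,0.3,0,0]
  ]
}}

```text
time_s: 1.5
tcp_pos: [0.4568, -0.381, 0.2164]
ee_rot: [0.478, 0.521, -0.478, 0.521]
contact_force: [0.1, -0.9, -0.0]
gripper_width: 0.0601
```

Call:
{"fn": "send_rows", "kwargs": {
  "increments": [
    [60,0.04,0.63,-0.71,0.29,0,0],
    [60,0.05,0.61,-0.72,0.3,0,0],
    [60,0.04,0.59,-0.74,0.29,0,0],
    [60,0.05,0.57,-0.75,0.3,0,0],
    [60,0.04,0.56,-0.77,0.29,0,0]
  ]
}}

```text
time_s: 1.92
tcp_pos: [0.513, -0.3049, 0.212]
ee_rot: [-0.508, -0.492, 0.508, -0.492]
contact_force: [-0.2, -0.3, 0.3]
gripper_width: 0.0603
```

Call:
{"fn": "send_rows", "kwargs": {
  "increments": [
    [60,0.05,0.54,-0.78,0.3,0,0],
    [60,0.04,0.52,-0.79,0.29,0,0],
    [60,0,0,0,0,0,0],
    [60,0,0,0,0,0,0]
  ]
}}

```text
time_s: 2.25
tcp_pos: [0.5358, -0.274, 0.2101]
ee_rot: [0.519, 0.481, -0.519, 0.481]
contact_force: [-0.6, 0.0, -0.6]
gripper_width: 0.0601
```

Run:
```python
from h import *
o=get_obs(); d=eyes.get_image("wrist"); crop(d["frame"],0,0,512,384,1.5,"w1.png")
print(o["time_s"],o["tcp_pos"],o["gripper_width"],np.degrees(Rn.from_quat(o["ee_rot"]).as_matrix()[:,2]),o["joint_pos"].round(2))
np.savez("w1.npz",**d)
```

```text
2.25 [ 0.53576493 -0.27400782  0.21007017] 0.06010854156691849 [-4.33430039e+00 -5.71315995e+01 -2.30140436e-02] [ 0.31  0.49  0.13  1.67 -0.07  0.99 -1.18]
```

View pics/w1.png

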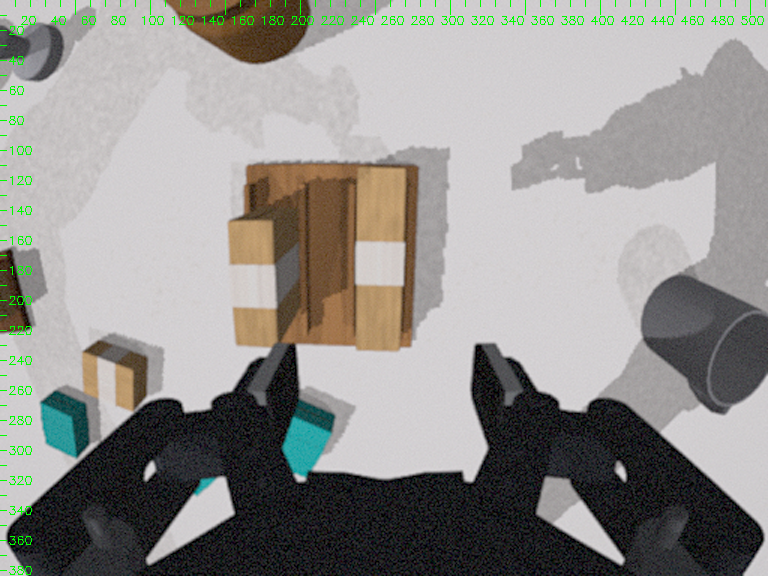

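Run:
```python
from h import *
o=get_obs(); d=dict(np.load("w1.npz"))
P=np.array([wtoz(d,o,u/1.5,v/1.5,.058) for u,v in [(357,166),(405,168),(402,350),(357,349)]])[:,:2]
D=np.roll(P,-1,0)-P
print(P.round(4),P.mean(0).round(4),np.linalg.norm(D,axis=1),np.degrees(np.arctan2(D[:,1],D[:,0])))
P=np.array([wtoz(d,o,u/1.5,v/1.5,.032) for u,v in [(97,341),(147,356),(134,410),(83,392)]])[:,:2]
D=np.roll(P,-1,0)-P
print(P.round(4),P.mean(0).round(4),np.linalg.norm(D,axis=1),np.degrees(np.arctan2(D[:,1],D[:,0])))
crop(d["frame"],140,95,300,245,5,"w1c.png")
```

```text
[[ 0.6027 -0.2623]
 [ 0.5989 -0.2936]
 [ 0.4709 -0.2827]
 [ 0.4742 -0.2504]] [ 0.5367 -0.2722] [0.03148077 0.12838718 0.03252695 0.12900886] [-96.97978    175.16296054  84.17694341  -5.30931391]
[[ 0.4808 -0.0067]
 [ 0.4649 -0.06  ]
 [ 0.4088 -0.0262]
 [ 0.4269  0.033 ]] [ 0.4453 -0.015 ] [0.05558807 0.06549697 0.06191017 0.06692905] [-106.52462463  148.97083737   73.053034    -36.37300435]
```

View pics/w1c.png

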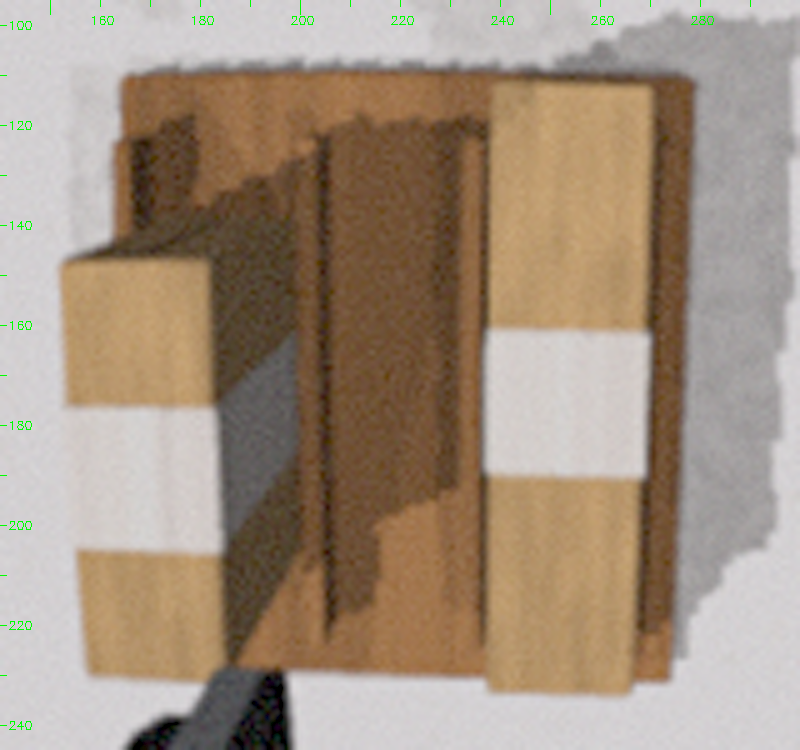

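Run:
```python
from h import *
plan([(.5367,-.2722,.05,-95),(.5367,-.2722,.028,-95,3)],56)
```

```text
[[56,0.89,0.01,-0.02,0.01,0.0,0.0],[56,0.89,0.01,-0.02,0.01,0.0,0.0],[56,0.89,0.01,-0.02,0.01,0.0,0.0],[56,0.89,0.01,-0.02,0.02,0.0,0.0],[56,0.89,0.01,-0.02,0.01,0.0,0.0]]
[[56,0.89,0.01,-0.02,0.02,0.0,0.0],[56,0.89,0.01,-0.01,0.01,0.0,0.0],[56,0.89,0.0,-0.02,0.02,0.0,0.0],[56,0.89,0.01,-0.01,0.01,0.0,0.01],[56,0.37,0.0,0.0,0.0,0.0,0.0]]
[[56,0.36,0.0,0.0,0.0,0.0,0.0],[56,0.37,0.0,0.0,0.0,0.0,0.0]]
end [ 0.5368 -0.2722  0.028 ] 12
```

Call:
{"fn": "send_rows", "kwargs": {
  "increments": [
    [56,0.89,0.01,-0.02,0.01,0,0],
    [56,0.89,0.01,-0.02,0.01,0,0],
    [56,0.89,0.01,-0.02,0.01,0,0],
    [56,0.89,0.01,-0.02,0.02,0,0],
    [56,0.89,0.01,-0.02,0.01,0,0]
  ]
}}

```text
time_s: 2.72
tcp_pos: [0.5354, -0.2748, 0.1207]
ee_rot: [-0.521, -0.478, 0.521, -0.479]
contact_force: [-0.4, 0.3, -0.2]
gripper_width: 0.0558
```

Call:
{"fn": "send_rows", "kwargs": {
  "increments": [
    [56,0.89,0.01,-0.02,0.02,0,0],
    [56,0.89,0.01,-0.01,0.01,0,0],
    [56,0.89,0,-0.02,0.02,0,0],
    [56,0.89,0.01,-0.01,0.01,0,0]
  ]
}}

```text
time_s: 3.05
tcp_pos: [0.5362, -0.2737, 0.0494]
ee_rot: [-0.522, -0.477, 0.522, -0.477]
contact_force: [-0.4, 0.1, 0.3]
gripper_width: 0.0559
```

Call:
{"fn": "send_rows", "kwargs": {
  "increments": [
    [56,0.37,0,0,0,0,0],
    [56,0.36,0,0,0,0,0],
    [56,0.37,0,0,0,0,0],
    [56,0,0,0,0,0,0]
  ]
}}

```text
time_s: 3.38
tcp_pos: [0.5365, -0.2725, 0.0274]
ee_rot: [-0.521, -0.478, 0.522, -0.477]
contact_force: [-0.0, 0.4, -0.6]
gripper_width: 0.0558
```

Call:
{"fn": "send_rows", "kwargs": {
  "increments": [
    [25,0,0,0,0,0,0],
    [25,0,0,0,0,0,0],
    [25,0,0,0,0,0,0],
    [25,0,0,0,0,0,0]
  ],
  "newtons": 40
}}

```text
time_s: 3.72
tcp_pos: [0.5375, -0.2725, 0.029]
ee_rot: [0.522, 0.477, -0.521, 0.478]
contact_force: [0.3, -0.2, 4.0]
gripper_width: 0.0316
```

Run:
```python
from h import *
plan([(.5368,-.2722,.16,-95),(.56,-.03,.16,2),(.56,-.03,.04,2),(.56,-.03,.0205,2,3)],25)
```

```text
[[25,-0.94,0.0,0.0,0.0,0.0,0.0],[25,-0.94,0.0,0.0,0.0,0.0,0.0],[25,-0.93,-0.01,0.0,0.0,0.0,0.0],[25,-0.94,0.0,0.0,0.0,0.0,0.0],[25,-0.93,-0.01,0.0,0.0,0.0,-0.01]]
[[25,-0.94,0.0,0.0,0.0,0.0,0.0],[25,-0.93,-0.01,-0.01,-0.01,0.01,-0.01],[25,0.0,0.0,-0.53,-0.92,0.0,0.0],[25,0.0,0.04,-0.53,-0.92,0.0,0.0],[25,0.0,0.08,-0.52,-0.92,0.0,0.0]]
[[25,0.0,0.12,-0.51,-0.92,0.0,0.0],[25,0.0,0.16,-0.5,-0.92,0.0,0.0],[25,0.0,0.19,-0.49,-0.92,0.0,0.0],[25,0.0,0.23,-0.48,-0.92,0.0,0.0],[25,0.0,0.27,-0.46,-0.92,0.0,0.0]]
[[25,0.0,0.3,-0.44,-0.92,0.0,0.0],[25,0.0,0.33,-0.41,-0.92,0.0,0.0],[25,0.0,0.36,-0.39,-0.92,0.0,0.0],[25,0.0,0.39,-0.36,-0.92,0.0,0.0],[25,0.0,0.41,-0.33,-0.92,0.0,0.0]]
[[25,0.0,0.43,-0.3,-0.92,0.0,0.0],[25,0.0,0.46,-0.27,-0.92,0.0,0.0],[25,0.0,0.47,-0.23,-0.92,0.0,0.0],[25,0.0,0.49,-0.2,-0.92,0.0,0.0],[25,0.0,0.5,-0.16,-0.92,0.0,0.0]]
[[25,0.0,0.52,-0.13,-0.92,0.0,0.0],[25,0.0,0.52,-0.09,-0.92,0.0,0.0],[25,0.0,0.53,-0.05,-0.92,0.0,0.0],[25,0.0,0.53,-0.01,-0.92,0.0,0.0],[25,0.0,0.52,0.04,-0.92,0.0,0.0]]
[[25,0.86,0.0,0.0,0.0,0.0,0.0],[25,0.86,0.0,0.0,0.0,0.0,0.0],[25,0.86,0.0,0.0,0.0,0.0,0.0],[25,0.86,0.0,0.0,0.0,0.0,0.0],[25,0.85,0.0,0.0,0.0,0.0,0.0]]
[[25,0.86,0.0,0.0,0.0,0.0,0.0],[25,0.85,0.0,0.0,0.0,0.0,0.0],[25,0.33,0.0,0.0,0.0,0.0,0.0],[25,0.32,0.0,0.0,0.0,0.0,0.0],[25,0.33,0.0,0.0,0.0,0.0,0.0]]
end [ 0.56   -0.0301  0.0204] 40
```

Call:
{"fn": "send_rows", "kwargs": {
  "increments": [
    [25,-0.94,0,0,0,0,0],
    [25,-0.94,0,0,0,0,0],
    [25,-0.93,0,0,0,0,0],
    [25,-0.94,0,0,0,0,0],
    [25,-0.93,0,0,0,0,0]
  ]
}}

```text
time_s: 4.13
tcp_pos: [0.5368, -0.272, 0.1227]
ee_rot: [-0.521, -0.478, 0.521, -0.477]
contact_force: [0.7, -0.3, -1.7]
gripper_width: 0.0313
```

Call:
{"fn": "send_rows", "kwargs": {
  "increments": [
    [25,-0.94,0,0,0,0,0],
    [25,-0.93,0,0,0,0,0],
    [25,0,0,-0.53,-0.92,0,0],
    [25,0,0.04,-0.53,-0.92,0,0],
    [25,0,0.08,-0.52,-0.92,0,0]
  ]
}}

```text
time_s: 4.55
tcp_pos: [0.5398, -0.2401, 0.1596]
ee_rot: [0.465, 0.533, -0.465, 0.533]
contact_force: [-0.1, -0.3, -2.0]
gripper_width: 0.0311
```

Call:
{"fn": "send_rows", "kwargs": {
  "increments": [
    [25,0,0.12,-0.51,-0.92,0,0],
    [25,0,0.16,-0.5,-0.92,0,0],
    [25,0,0.19,-0.49,-0.92,0,0],
    [25,0,0.23,-0.48,-0.92,0,0],
    [25,0,0.27,-0.46,-0.92,0,0]
  ]
}}

```text
time_s: 4.97
tcp_pos: [0.5448, -0.1874, 0.1592]
ee_rot: [0.359, 0.609, -0.359, 0.609]
contact_force: [0.3, 0.1, -2.0]
gripper_width: 0.0312
```

Call:
{"fn": "send_rows", "kwargs": {
  "increments": [
    [25,0,0.3,-0.44,-0.92,0,0],
    [25,0,0.33,-0.41,-0.92,0,0],
    [25,0,0.36,-0.39,-0.92,0,0],
    [25,0,0.39,-0.36,-0.92,0,0],
    [25,0,0.41,-0.33,-0.92,0,0]
  ]
}}

```text
time_s: 5.38
tcp_pos: [0.5501, -0.1348, 0.1592]
ee_rot: [0.242, 0.664, -0.242, 0.664]
contact_force: [0.2, 0.2, -2.0]
gripper_width: 0.0316
```

Call:
{"fn": "send_rows", "kwargs": {
  "increments": [
    [25,0,0.43,-0.3,-0.92,0,0],
    [25,0,0.46,-0.27,-0.92,0,0],
    [25,0,0.47,-0.23,-0.92,0,0],
    [25,0,0.49,-0.2,-0.92,0,0],
    [25,0,0.5,-0.16,-0.92,0,0]
  ]
}}

```text
time_s: 5.8
tcp_pos: [0.5551, -0.0824, 0.1592]
ee_rot: [0.116, 0.698, -0.116, 0.697]
contact_force: [-1.0, -0.1, -1.5]
gripper_width: 0.0312
```

Call:
{"fn": "send_rows", "kwargs": {
  "increments": [
    [25,0,0.52,-0.13,-0.92,0,0],
    [25,0,0.52,-0.09,-0.92,0,0],
    [25,0,0.53,-0.05,-0.92,0,0],
    [25,0,0.53,-0.01,-0.92,0,0],
    [25,0,0.52,0.04,-0.92,0,0]
  ]
}}

```text
time_s: 6.22
tcp_pos: [0.5602, -0.0297, 0.1592]
ee_rot: [-0.013, 0.707, 0.013, 0.707]
contact_force: [0.4, 0.5, -1.5]
gripper_width: 0.0311
```

Run:
```python
from h import *
o=get_obs(); d=eyes.get_image("wrist"); crop(d["frame"],0,0,512,384,1.5,"w2.png")
R=Rn.from_quat(o["ee_rot"]).as_matrix()
print(o["time_s"],o["tcp_pos"],o["gripper_width"],R.round(3),np.degrees(np.arctan2(R[1,2],R[0,2])),o["joint_pos"].round(2))
np.savez("w2.npz",**d,o_p=o["tcp_pos"],o_r=o["ee_rot"])
```

```text
6.2167 [ 0.56020577 -0.02974527  0.1591901 ] 0.031141202902251527 [[-0.    -0.038  0.999]
 [-0.     0.999  0.038]
 [-1.    -0.    -0.   ]] 2.154437339876839 [ 0.21  0.5  -0.36  1.83  0.23  0.86 -0.22]
```

View pics/w2.png

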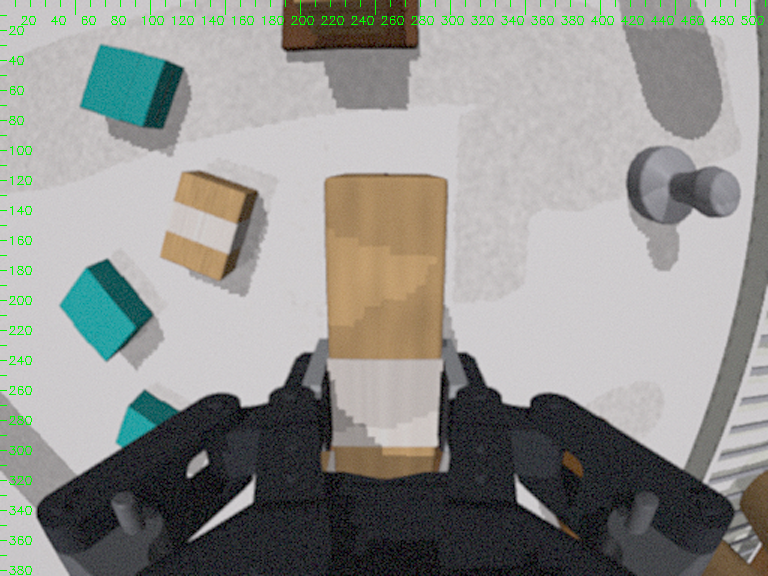

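Call:
{"fn": "send_rows", "kwargs": {
  "increments": [
    [25,0.86,0,0,0,0,0],
    [25,0.86,0,0,0,0,0],
    [25,0.86,0,0,0,0,0],
    [25,0.86,0,0,0,0,0],
    [25,0.86,0,0,0,0,0]
  ]
}}

```text
time_s: 6.68
tcp_pos: [0.5603, -0.0307, 0.0725]
ee_rot: [-0.011, 0.707, 0.011, 0.707]
contact_force: [-0.4, 0.4, -1.9]
gripper_width: 0.0312
```

Call:
{"fn": "send_rows", "kwargs": {
  "increments": [
    [25,0.86,0,0,0,0,0],
    [25,0.8,0,0,0,0,0],
    [25,0.4,0,0,0,0,0],
    [25,0.3,0,0,0,0,0],
    [25,0.24,0,0,0,0,0]
  ]
}}

```text
time_s: 7.1
tcp_pos: [0.5605, -0.0304, 0.0209]
ee_rot: [-0.012, 0.707, 0.012, 0.707]
contact_force: [0.1, 0.0, -1.8]
gripper_width: 0.0316
```

Call:
{"fn": "send_rows", "kwargs": {
  "increments": [
    [25,0,0,0,0,0,0]
  ]
}}

```text
time_s: 7.18
tcp_pos: [0.5603, -0.0303, 0.0208]
ee_rot: [-0.012, 0.707, 0.012, 0.707]
contact_force: [0.3, -0.5, -1.9]
gripper_width: 0.0315
```

Call:
{"fn": "send_rows", "kwargs": {
  "increments": [
    [25,0.06,0,0,0,0,0],
    [25,0,0,0,0,0,0]
  ]
}}

```text
time_s: 7.35
tcp_pos: [0.5609, -0.0302, 0.0204]
ee_rot: [-0.012, 0.707, 0.012, 0.707]
contact_force: [-0.3, -0.8, -2.4]
gripper_width: 0.031
```

Call:
{"fn": "send_rows", "kwargs": {
  "increments": [
    [25,0.05,0,0,0,0,0],
    [25,0,0,0,0,0,0]
  ]
}}

```text
time_s: 7.52
tcp_pos: [0.5607, -0.0302, 0.0193]
ee_rot: [-0.012, 0.707, 0.012, 0.707]
contact_force: [0.4, -0.2, -2.2]
gripper_width: 0.0314
```

Call:
{"fn": "send_rows", "kwargs": {
  "increments": [
    [25,0.06,0,0,0,0,0],
    [25,0,0,0,0,0,0]
  ]
}}

```text
time_s: 7.68
tcp_pos: [0.5608, -0.0302, 0.0189]
ee_rot: [-0.012, 0.707, 0.012, 0.707]
contact_force: [-3.6, -0.0, 11.3]
gripper_width: 0.0314
```

Call:
{"fn": "send_rows", "kwargs": {
  "increments": [
    [50,0,0,0,0,0,0],
    [50,0,0,0,0,0,0],
    [50,-0.3,0,0,0,0,0],
    [50,-0.9,0,0,0,0,0],
    [50,-0.9,0,0,0,0,0]
  ]
}}

```text
time_s: 8.1
tcp_pos: [0.5599, -0.0301, 0.0599]
ee_rot: [-0.012, 0.708, 0.012, 0.706]
contact_force: [0.9, -0.3, 0.0]
gripper_width: 0.0501
```

Call:
{"fn": "send_rows", "kwargs": {
  "increments": [
    [50,-0.9,0,0,0,0,0],
    [50,-0.5,0,-0.5,0,0,0],
    [0,0,0,-0.9,0,0,0],
    [0,0,0,-0.9,0,0,0],
    [0,0,0,-0.6,0,0,0]
  ]
}}

```text
time_s: 8.52
tcp_pos: [0.4999, -0.0324, 0.0879]
ee_rot: [-0.012, 0.707, 0.012, 0.707]
contact_force: [0.1, -0.8, 0.3]
gripper_width: 0.0142
```

Run:
```python
from h import *
o=get_obs(); d=eyes.get_image("scene"); crop(d["frame"],150,100,400,280,3.1,"s3.png")
print(o["time_s"],o["tcp_pos"],o["gripper_width"])
```

```text
8.5167 [ 0.49993776 -0.03241335  0.08789006] 0.014156622183175115
```

View pics/s3.png

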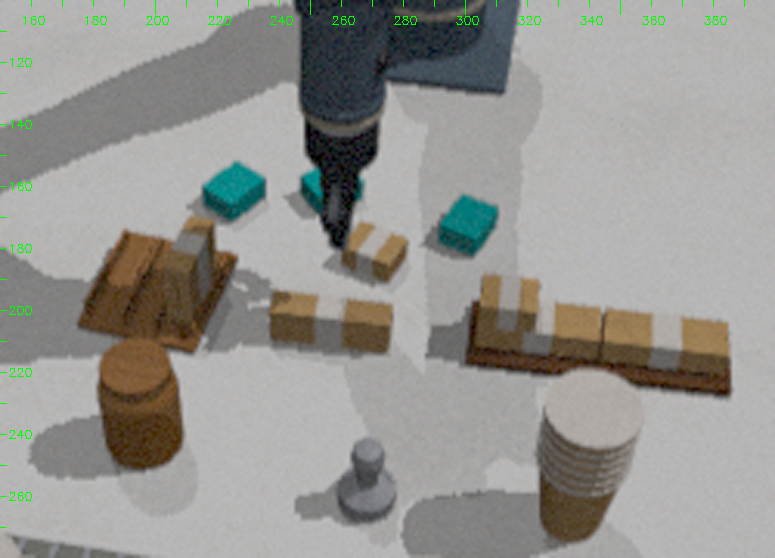

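Call:
{"fn": "send_rows", "kwargs": {
  "increments": [
    [0,0.9,0,0,0,0,0],
    [0,0.9,0,0,0,0,0],
    [0,0.75,0,0,0,0,0],
    [0,0,0,0,0,0,0]
  ]
}}

```text
time_s: 8.9
tcp_pos: [0.5007, -0.0322, 0.0347]
ee_rot: [-0.012, 0.708, 0.012, 0.706]
contact_force: [0.3, 1.2, 0.3]
gripper_width: 0.0001
```

Call:
{"fn": "send_rows", "kwargs": {
  "increments": [
    [0,0,0,0.5,0,0,0],
    [0,0,0,0.4,0,0,0],
    [0,0,0,0.3,0,0,0],
    [0,0,0,0.3,0,0,0]
  ]
}}

```text
time_s: 9.23
tcp_pos: [0.5332, -0.0311, 0.0373]
ee_rot: [-0.012, 0.707, 0.012, 0.707]
contact_force: [-4.2, -1.1, 4.9]
gripper_width: 0.0002
```

Call:
{"fn": "send_rows", "kwargs": {
  "increments": [
    [0,0,0,0.3,0,0,0],
    [0,0,0,0.3,0,0,0],
    [0,0,0,0.3,0,0,0],
    [0,0,0,0.3,0,0,0]
  ]
}}

```text
time_s: 9.57
tcp_pos: [0.5562, -0.0304, 0.037]
ee_rot: [-0.012, 0.707, 0.012, 0.707]
contact_force: [-4.8, -0.5, 8.4]
gripper_width: -0.0001
```

Run:
```python
from h import *
o=get_obs(); d=eyes.get_image("scene"); crop(d["frame"],220,140,320,240,6,"s4.png")
print(o["time_s"],o["tcp_pos"],o["gripper_width"])
```

```text
9.5667 [ 0.55624042 -0.03044934  0.03702046] -0.00011036624243194146
```

View pics/s4.png

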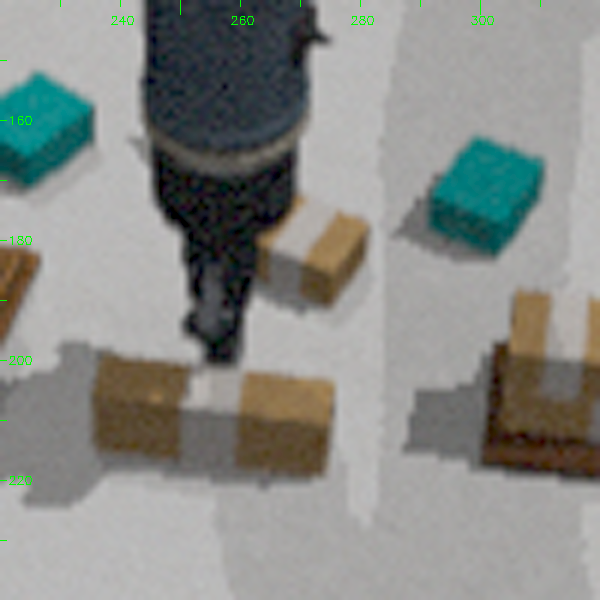

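Run:
```python
from h import *
d=dict(np.load("scene0.npz"))
for u,v in [(237.7,209.7),(275.8,213.5),(235.8,215),(274,219)]: print(toz(d,u,v,0).round(4))
for x0,n in [(.5605,'upright'),(.575,'x')]:
    for z in (0,.048): print(n,z,proj(d,np.array([[x0+.016,y,z] for y in (-.095,.035)]+[[x0-.016,y,z] for y in (-.095,.035)])).round(1).tolist())
```

```text
[ 0.5797 -0.0905  0.    ]
[0.5725 0.0379 0.    ]
[ 0.6037 -0.0919  0.    ]
[0.5972 0.0356 0.    ]
upright 0 [[236.6, 208.8], [274.8, 214.3], [238.6, 201.8], [276.2, 207.2]]
upright 0.048 [[236.3, 199.2], [275.3, 204.7], [238.3, 192.2], [276.8, 197.6]]
x 0 [[235.7, 212.0], [274.1, 217.6], [237.7, 205.0], [275.6, 210.4]]
x 0.048 [[235.3, 202.4], [274.6, 208.0], [237.4, 195.4], [276.1, 200.8]]
```

Run:
```python
from h import *
o=get_obs(); d=eyes.get_image("wrist"); crop(d["frame"],100,60,420,300,2.4,"w4.png")
d=eyes.get_image("top"); crop(d["frame"],220,150,320,240,6,"t4.png")
print(o["time_s"],o["tcp_pos"],o["contact_force"])
```

```text
9.6167 [ 0.55783399 -0.03024791  0.03707537] [ 0.43536704 -0.39695091  2.30856307]
```

View pics/w4.png

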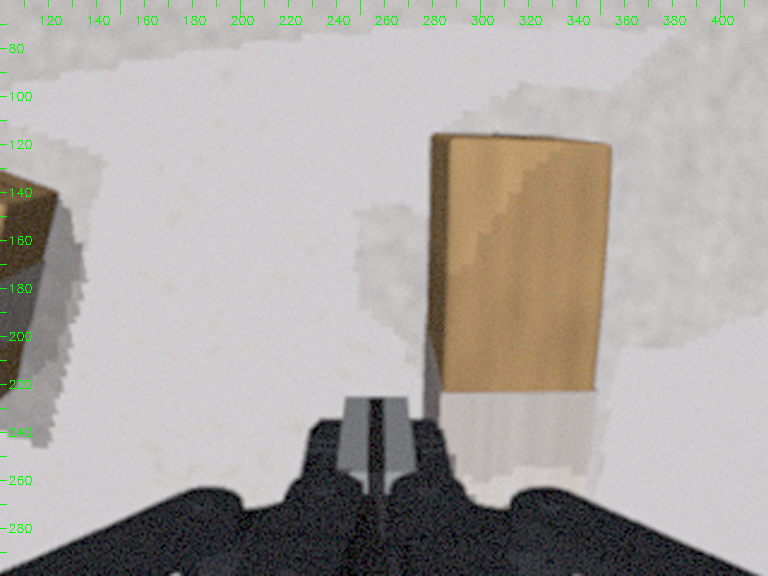

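View pics/t4.png

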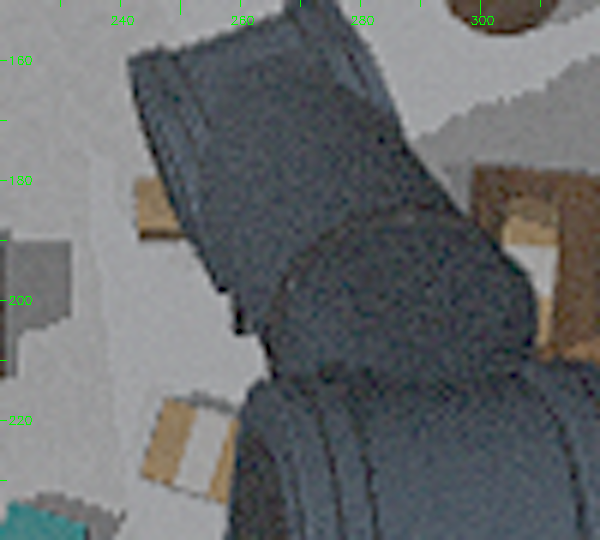

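Run:
```python
from h import *
o=get_obs(); d=dict(np.load("w2.npz"))
u=np.array([np.cos(np.radians(92.2)),np.sin(np.radians(92.2)),0]);v=np.array([u[1],-u[0],0])
for n,c,w,h in [("flat",.600,.024,.032),("up",.585,.016,.048)]:
    C=np.array([c,-.031,0])
    for z in (h,0): print(n,z,[wproj(d,o,C+a*u+b*v+[0,0,z]).round(0)[0].tolist() for a,b in [(.065,-w),(.065,w),(.015,w),(.015,-w)]])
```

```text
flat 0.032 [[293.0, 120.0], [383.0, 123.0], [375.0, 213.0], [291.0, 215.0]]
flat 0 [[287.0, 118.0], [362.0, 120.0], [358.0, 197.0], [286.0, 198.0]]
up 0.048 [[282.0, 120.0], [352.0, 122.0], [345.0, 224.0], [281.0, 226.0]]
up 0 [[275.0, 117.0], [327.0, 118.0], [324.0, 196.0], [275.0, 197.0]]
```

Call:
{"fn": "send_rows", "kwargs": {
  "increments": [
    [0,0,0,-0.2,0,0,0],
    [0,0.15,0,0,0,0,0],
    [0,-0.05,0,0.2,0,0,0],
    [0,-0.12,0,0.2,0,0,0],
    [0,-0.12,0,0.2,0,0,0]
  ]
}}

```text
time_s: 10.13
tcp_pos: [0.5648, -0.03, 0.0396]
ee_rot: [-0.012, 0.707, 0.012, 0.707]
contact_force: [-0.1, 0.5, -0.0]
gripper_width: -0.0002
```

Call:
{"fn": "send_rows", "kwargs": {
  "increments": [
    [0,-0.1,0,0.2,0,0,0],
    [0,-0.1,0,0.2,0,0,0]
  ]
}}

```text
time_s: 10.3
tcp_pos: [0.5732, -0.0297, 0.0439]
ee_rot: [-0.012, 0.707, 0.012, 0.707]
contact_force: [-0.7, -0.0, -0.8]
gripper_width: -0.0001
```

Run:
```python
from h import *
o=get_obs(); d=eyes.get_image("wrist"); crop(d["frame"],100,60,420,300,2.4,"w5.png")
print(o["time_s"],o["tcp_pos"],o["contact_force"])
```

```text
10.3 [ 0.57320006 -0.02970338  0.04386244] [-0.73504771 -0.03922227 -0.78438819]
```

View pics/w5.png

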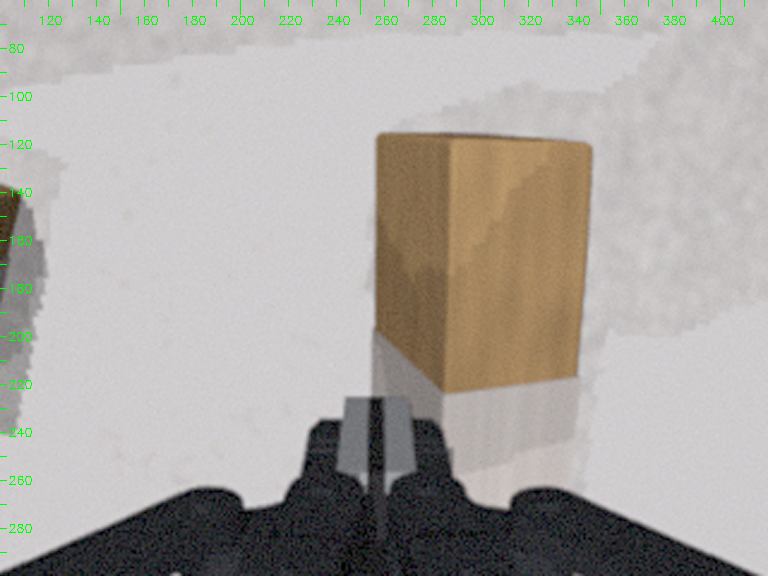

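Call:
{"fn": "send_rows", "kwargs": {
  "increments": [
    [0,-0.06,0,0.2,0,0,0],
    [0,-0.06,0,0.2,0,0,0],
    [0,-0.04,0,0.2,0,0,0],
    [0,-0.02,0,0.2,0,0,0]
  ]
}}

```text
time_s: 10.68
tcp_pos: [0.589, -0.0292, 0.0473]
ee_rot: [-0.012, 0.707, 0.012, 0.707]
contact_force: [0.2, -0.2, 0.2]
gripper_width: -0.0001
```

Call:
{"fn": "send_rows", "kwargs": {
  "increments": [
    [0,0,0,0.2,0,0,0],
    [0,0,0,0.1,0,0,0],
    [0,0,0,0,0,0,0]
  ]
}}

```text
time_s: 10.93
tcp_pos: [0.595, -0.0289, 0.047]
ee_rot: [-0.012, 0.707, 0.012, 0.707]
contact_force: [0.0, 0.6, 0.3]
gripper_width: 0.0
```

Run:
```python
from h import *
o=get_obs(); d=eyes.get_image("wrist"); crop(d["frame"],100,60,420,300,2.4,"w6.png")
print(o["time_s"],o["tcp_pos"],o["contact_force"])
```

```text
10.9333 [ 0.59495458 -0.0289144   0.04698349] [0.03826968 0.55864589 0.34132749]
```

View pics/w6.png

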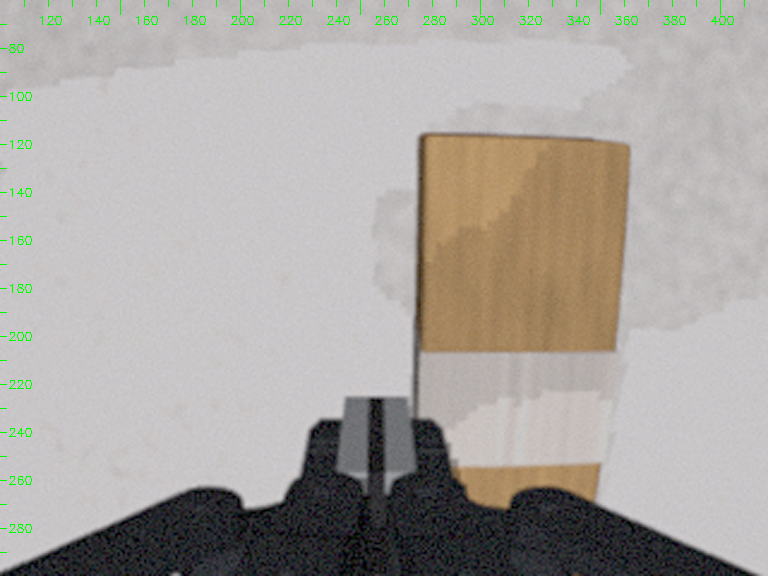

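Call:
{"fn": "send_rows", "kwargs": {
  "increments": [
    [0,-0.5,0,0,0,0,0],
    [64,-1,0,0.2,0,0,0],
    [64,-1,0,0.3,0,0,0],
    [64,-1,0,0.3,0,0,0],
    [64,-1,0,0.3,0,0,0]
  ]
}}

```text
time_s: 11.4
tcp_pos: [0.6163, -0.0282, 0.1388]
ee_rot: [-0.012, 0.707, 0.012, 0.707]
contact_force: [0.5, -0.1, -0.8]
gripper_width: 0.0483
```

Call:
{"fn": "send_rows", "kwargs": {
  "increments": [
    [64,-1,0,0.2,0,0,0],
    [64,-1,0,0.2,0,0,0],
    [64,-0.5,0,0.2,0,0,0],
    [64,0,0,0,0,0,0]
  ]
}}

```text
time_s: 11.73
tcp_pos: [0.6301, -0.0276, 0.1905]
ee_rot: [-0.012, 0.705, 0.012, 0.709]
contact_force: [-0.2, 0.8, 0.6]
gripper_width: 0.0639
```

Run:
```python
from h import *
o=get_obs(); d=eyes.get_image("wrist"); crop(d["frame"],0,0,512,384,1.5,"w7.png");crop(d["frame"],190,90,340,250,4.8,"w7c.png")
print(o["time_s"],o["tcp_pos"],o["contact_force"])
np.savez("w7.npz",**d,o_p=o["tcp_pos"],o_r=o["ee_rot"])
```

```text
11.7333 [ 0.630079   -0.02762468  0.190466  ] [-0.22332601  0.81387793  0.5976973 ]
```

View pics/w7.png

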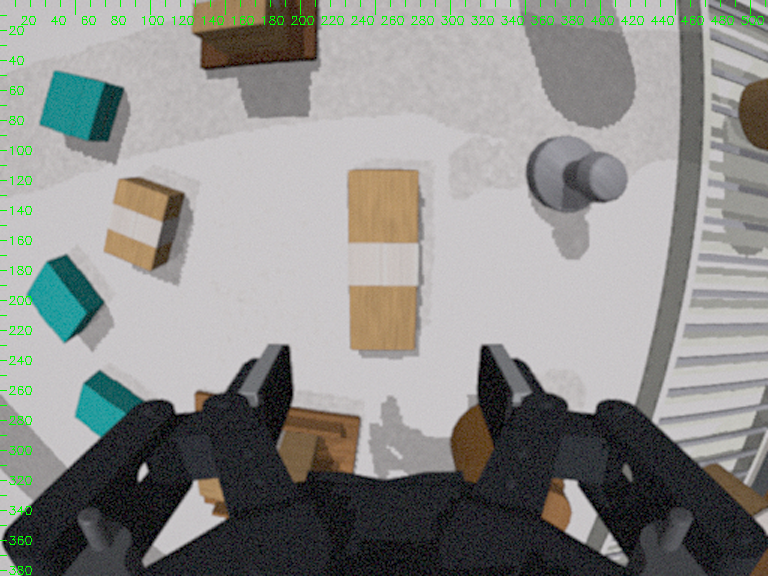

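View pics/w7c.png

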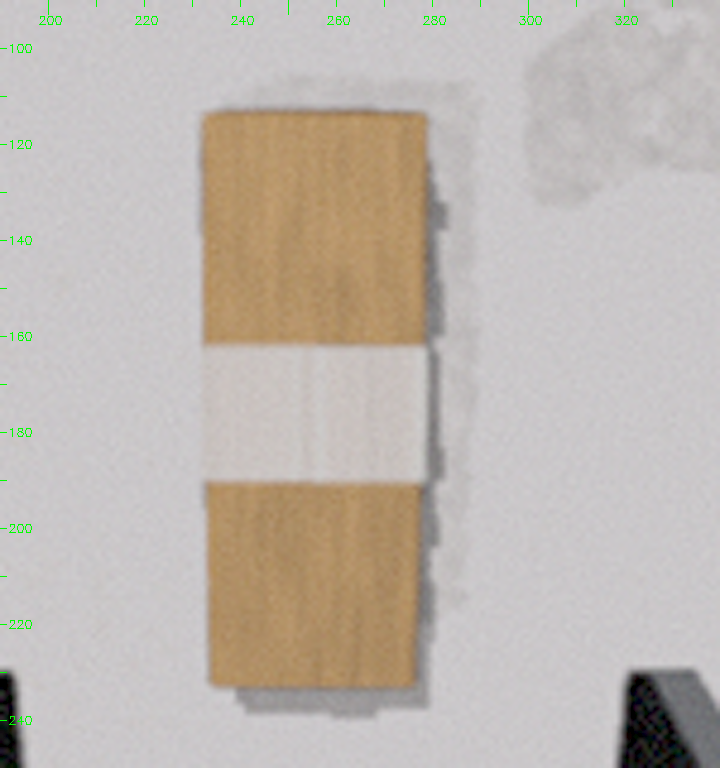

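```bash
cat >> h.py <<'E'
def wrep(n,d,o,px,z):
    P=np.array([wtoz(d,o,u,v,z) for u,v in px])[:,:2]; D=np.roll(P,-1,0)-P
    print(n,"c",P.mean(0).round(4),"sides",np.linalg.norm(D,axis=1).round(4),"ang",np.degrees(np.arctan2(D[:,1],D[:,0])).round(1))
def lo(f):
    d=dict(np.load(f)); return d,dict(tcp_pos=d["o_p"],ee_rot=d["o_r"])
E
python3 - <<'E'
from h import *
d,o=lo("w7.npz")
print(Rn.from_quat(o["ee_rot"]).as_matrix().round(3))
wrep("carton",d,o,[(190+u/4.8,90+v/4.8) for u,v in [(203,113),(427,113),(416,686),(211,686)]],.032)
wrep("half",d,o,[(u/1.5,v/1.5) for u,v in [(118,178),(173,194),(155,268),(104,252)]],.032)
E
```

```text
[[ 0.005 -0.034  0.999]
 [ 0.     0.999  0.034]
 [-1.     0.     0.005]]
carton c [ 0.6301 -0.0286] sides [0.0469 0.1292 0.0473 0.1291] ang [   1.9  -88.2 -178.2   91.6]
half c [ 0.442  -0.0015] sides [0.0509 0.059  0.0496 0.0605] ang [ -16.  -109.3  165.8   72.1]
```

Run:
```python
from h import *
plan([(.525,.21,.25,2)],64)
```

```text
[[64,-0.21,0.8,-0.32,0.0,0.0,0.0],[64,-0.2,0.8,-0.32,0.0,0.0,0.0],[64,-0.21,0.8,-0.32,0.0,0.0,0.0],[64,-0.2,0.8,-0.32,0.0,0.0,0.0],[64,-0.21,0.81,-0.32,0.0,0.0,0.0]]
[[64,-0.2,0.8,-0.32,0.0,0.0,0.0],[64,-0.21,0.81,-0.32,0.0,0.0,0.0],[64,-0.2,0.8,-0.32,0.0,0.0,0.0],[64,-0.21,0.81,-0.32,0.0,0.0,0.0],[64,-0.2,0.8,-0.32,0.0,0.01,0.0]]
[[64,-0.21,0.81,-0.32,0.0,0.0,0.0],[64,-0.2,0.8,-0.32,0.0,0.01,0.0],[64,-0.21,0.81,-0.31,0.0,0.0,0.0],[64,-0.2,0.8,-0.32,-0.01,0.01,0.0],[64,-0.21,0.81,-0.31,0.0,0.0,0.0]]
end [0.5251 0.2101 0.2501] 15
```

Call:
{"fn": "send_rows", "kwargs": {
  "increments": [
    [64,-0.2,0.8,-0.32,0,0,0],
    [64,-0.2,0.8,-0.32,0,0,0],
    [64,-0.2,0.8,-0.32,0,0,0],
    [64,-0.2,0.8,-0.32,0,0,0],
    [64,-0.2,0.8,-0.32,0,0,0]
  ]
}}

```text
time_s: 12.2
tcp_pos: [0.5922, 0.0515, 0.2062]
ee_rot: [-0.012, 0.708, 0.012, 0.706]
contact_force: [-0.3, 0.7, 0.1]
gripper_width: 0.064
```

Call:
{"fn": "send_rows", "kwargs": {
  "increments": [
    [64,-0.2,0.8,-0.32,0,0,0],
    [64,-0.2,0.8,-0.32,0,0,0],
    [64,-0.2,0.8,-0.32,0,0,0],
    [64,-0.2,0.8,-0.32,0,0,0],
    [64,-0.2,0.8,-0.32,0,0,0]
  ]
}}

```text
time_s: 12.62
tcp_pos: [0.5576, 0.1302, 0.2262]
ee_rot: [-0.012, 0.708, 0.012, 0.706]
contact_force: [-0.4, -0.1, -0.2]
gripper_width: 0.0638
```

Call:
{"fn": "send_rows", "kwargs": {
  "increments": [
    [64,-0.2,0.8,-0.32,0,0,0],
    [64,-0.2,0.8,-0.32,0,0,0],
    [64,-0.2,0.8,-0.32,0,0,0],
    [64,-0.2,0.8,-0.32,0,0,0],
    [64,0,0,0,0,0,0]
  ]
}}

```text
time_s: 13.03
tcp_pos: [0.5289, 0.1966, 0.2431]
ee_rot: [-0.013, 0.707, 0.014, 0.707]
contact_force: [-0.1, 1.4, 0.5]
gripper_width: 0.0639
```

Run:
```python
from h import *
o=get_obs(); d=eyes.get_image("wrist"); crop(d["frame"],170,40,340,270,3.4,"w8c.png")
print(o["time_s"],o["tcp_pos"],Rn.from_quat(o["ee_rot"]).as_matrix().round(3))
np.savez("w8.npz",**d,o_p=o["tcp_pos"],o_r=o["ee_rot"])
```

```text
13.0333 [0.52892722 0.19664154 0.2431067 ] [[-0.001 -0.039  0.999]
 [ 0.002  0.999  0.039]
 [-1.     0.002 -0.001]]
```

View pics/w8c.png

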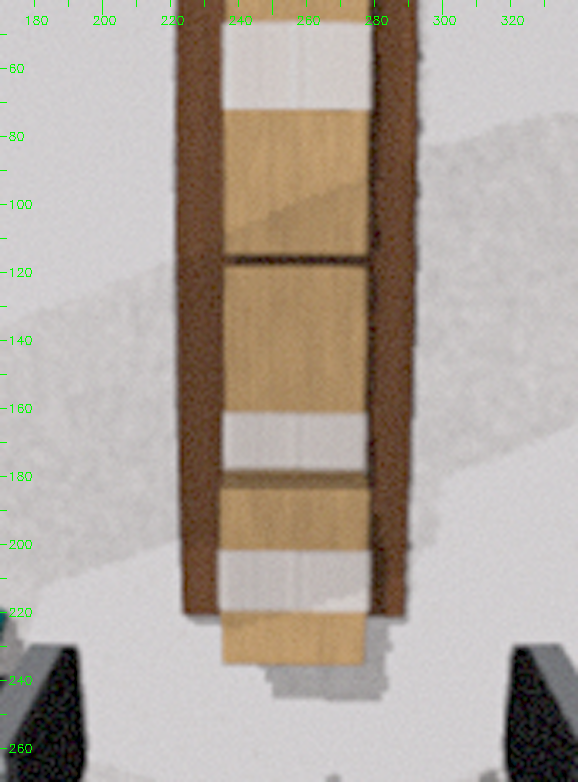

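Run:
```python
from h import *
d,o=lo("w8.npz")
b=lambda l:[(170+u/3.4,40+v/3.4) for u,v in l]
wrep("starter",d,o,b([(220,488),(369,487),(365,664),(221,664)]),.076)
wrep("joint",d,o,b([(223,256),(369,254),(368,264),(223,265)]),.044)
wrep("bandb",d,o,b([(222,22),(373,21),(371,109),(223,110)]),.044)
wrep("banda",d,o,b([(223,266),(368,264),(368,411),(222,412)]),.044)
```

```text
starter c [0.5305 0.1552] sides [0.0473 0.0612 0.0484 0.0609] ang [   2.6  -87.8 -177.8   91.2]
joint c [0.5273 0.2567] sides [0.049  0.0034 0.0487 0.0031] ang [   3.   -93.  -177.4   91.8]
bandb c [0.5252 0.3233] sides [0.0504 0.0308 0.0493 0.0308] ang [   2.6  -89.2 -177.4   92.9]
banda c [0.5281 0.2298] sides [0.0487 0.0505 0.0502 0.0501] ang [   3.   -87.2 -177.4   91.2]
```

Run:
```python
from h import *
o=get_obs()
plan([(.6301,-.0286,.10,2),(.6301,-.0286,.03,2),(.6301,-.0286,.008,2,3)],64,start=(o["tcp_pos"],Rt(2.1)))
```

```text
[[64,0.48,-0.76,0.31,0.0,0.0,0.0],[64,0.48,-0.76,0.31,0.0,0.0,0.0],[64,0.47,-0.75,0.31,0.0,0.0,0.0],[64,0.48,-0.76,0.31,0.0,0.0,0.0],[64,0.47,-0.75,0.31,0.0,0.0,0.0]]
[[64,0.48,-0.76,0.31,0.0,0.0,0.0],[64,0.47,-0.75,0.3,0.0,0.0,0.0],[64,0.48,-0.76,0.31,0.0,0.0,0.0],[64,0.47,-0.75,0.3,0.0,0.0,0.0],[64,0.48,-0.76,0.31,0.0,0.0,0.0]]
[[64,0.47,-0.75,0.3,0.0,0.0,0.0],[64,0.48,-0.76,0.31,0.01,0.0,0.0],[64,0.47,-0.75,0.3,0.0,0.0,0.0],[64,0.48,-0.76,0.31,0.01,0.0,0.0],[64,0.47,-0.75,0.3,0.0,0.0,0.0]]
[[64,0.88,0.0,0.0,0.0,0.0,0.0],[64,0.87,0.0,0.0,0.0,0.0,0.0],[64,0.88,0.0,0.0,0.0,0.0,0.0],[64,0.87,0.0,0.0,0.0,0.0,0.0],[64,0.37,0.0,0.0,0.0,0.0,0.0]]
[[64,0.37,0.0,0.0,0.0,0.0,0.0],[64,0.36,0.0,0.0,0.0,0.0,0.0]]
end [ 0.63   -0.0286  0.0081] 22
```

Call:
{"fn": "send_rows", "kwargs": {
  "increments": [
    [64,0.48,-0.76,0.31,0,0,0],
    [64,0.48,-0.76,0.31,0,0,0],
    [64,0.47,-0.75,0.31,0,0,0],
    [64,0.48,-0.76,0.31,0,0,0],
    [64,0.47,-0.75,0.31,0,0,0]
  ]
}}

```text
time_s: 13.5
tcp_pos: [0.5653, 0.1157, 0.194]
ee_rot: [-0.012, 0.707, 0.011, 0.707]
contact_force: [0.4, -0.1, -0.2]
gripper_width: 0.0639
```

Call:
{"fn": "send_rows", "kwargs": {
  "increments": [
    [64,0.48,-0.76,0.31,0,0,0],
    [64,0.47,-0.75,0.3,0,0,0],
    [64,0.48,-0.76,0.31,0,0,0],
    [64,0.47,-0.75,0.3,0,0,0],
    [64,0.48,-0.76,0.31,0,0,0]
  ]
}}

```text
time_s: 13.92
tcp_pos: [0.5986, 0.0424, 0.1469]
ee_rot: [-0.012, 0.707, 0.012, 0.707]
contact_force: [-0.2, -0.1, 0.7]
gripper_width: 0.0642
```

Call:
{"fn": "send_rows", "kwargs": {
  "increments": [
    [64,0.47,-0.75,0.3,0,0,0],
    [64,0.48,-0.76,0.31,0.01,0,0],
    [64,0.47,-0.75,0.3,0,0,0],
    [64,0.48,-0.76,0.31,0.01,0,0],
    [64,0.47,-0.75,0.3,0,0,0]
  ]
}}

```text
time_s: 14.33
tcp_pos: [0.6315, -0.0319, 0.0995]
ee_rot: [-0.011, 0.707, 0.011, 0.707]
contact_force: [-0.4, -0.2, 0.2]
gripper_width: 0.0642
```

Call:
{"fn": "send_rows", "kwargs": {
  "increments": [
    [64,0.87,0,0,0,0,0],
    [64,0.87,0,0,0,0,0],
    [64,0.7,0,0,0,0,0]
  ]
}}

```text
time_s: 14.58
tcp_pos: [0.631, -0.0316, 0.05]
ee_rot: [-0.011, 0.707, 0.011, 0.707]
contact_force: [-1.1, -0.2, 0.0]
gripper_width: 0.064
```

Call:
{"fn": "send_rows", "kwargs": {
  "increments": [
    [64,0.75,0.15,-0.04,0,0,0],
    [64,0.7,0,0,0,0,0],
    [64,0.4,0,0,0,0,0],
    [64,0.25,0,0,0,0,0],
    [64,0,0,0,0,0,0]
  ]
}}

```text
time_s: 15.0
tcp_pos: [0.6296, -0.0278, 0.0086]
ee_rot: [-0.011, 0.708, 0.011, 0.706]
contact_force: [-0.3, -0.4, -0.8]
gripper_width: 0.0642
```

Call:
{"fn": "send_rows", "kwargs": {
  "increments": [
    [40,0,0,0,0,0,0],
    [40,0,0,0,0,0,0],
    [40,0,0,0,0,0,0],
    [40,0,0,0,0,0,0]
  ],
  "newtons": 40
}}

```text
time_s: 15.33
tcp_pos: [0.6304, -0.0275, 0.0104]
ee_rot: [-0.011, 0.707, 0.011, 0.707]
contact_force: [-0.4, 0.1, 2.1]
gripper_width: 0.047
```

Run:
```python
from h import *
o=get_obs()
plan([(.6301,-.0276,.06,2),(.59,.07,.125,2),(.5273,.2577,.125,2),(.5273,.2577,.10,2)],40,start=(np.array([.6301,-.0276,.0095]),Rt(1.85)))
```

```text
[[40,-0.84,0.0,0.0,-0.01,0.0,0.0],[40,-0.84,0.0,0.0,-0.01,0.0,0.0],[40,-0.84,0.0,0.0,-0.01,0.0,0.0],[40,-0.46,0.71,-0.26,0.0,0.0,0.0],[40,-0.47,0.71,-0.26,0.0,0.0,0.0]]
[[40,-0.46,0.71,-0.26,0.0,0.0,0.0],[40,-0.47,0.7,-0.26,0.0,0.0,0.0],[40,-0.46,0.71,-0.26,0.0,0.0,0.0],[40,-0.47,0.7,-0.27,0.0,0.0,0.0],[40,-0.46,0.71,-0.26,0.0,0.0,0.0]]
[[40,0.0,0.86,-0.26,0.0,0.0,0.0],[40,0.0,0.86,-0.26,0.0,0.0,0.0],[40,0.0,0.86,-0.25,0.0,0.0,0.0],[40,0.0,0.86,-0.26,0.0,0.0,0.0],[40,0.0,0.86,-0.25,0.0,0.0,0.0]]
[[40,0.0,0.86,-0.26,0.0,0.0,0.0],[40,0.0,0.86,-0.25,0.0,0.0,0.0],[40,0.0,0.87,-0.26,0.0,0.0,0.0],[40,0.0,0.86,-0.25,0.0,0.0,0.0],[40,0.0,0.87,-0.26,0.0,0.0,0.0]]
[[40,0.0,0.86,-0.25,0.0,0.0,0.0],[40,0.62,0.0,0.0,0.0,0.0,0.0],[40,0.63,0.0,0.0,0.0,0.0,0.0]]
end [0.5273 0.2576 0.0999] 23
```

Call:
{"fn": "send_rows", "kwargs": {
  "increments": [
    [40,-0.84,0,0,-0.01,0,0],
    [40,-0.84,0,0,-0.01,0,0],
    [40,-0.84,0,0,-0.01,0,0],
    [40,-0.46,0.71,-0.26,0,0,0],
    [40,-0.47,0.71,-0.26,0,0,0]
  ]
}}

```text
time_s: 15.75
tcp_pos: [0.6185, 0.0005, 0.0796]
ee_rot: [-0.012, 0.707, 0.012, 0.707]
contact_force: [-0.4, 0.6, -1.9]
gripper_width: 0.0472
```

Call:
{"fn": "send_rows", "kwargs": {
  "increments": [
    [40,-0.46,0.71,-0.26,0,0,0],
    [40,-0.47,0.7,-0.26,0,0,0],
    [40,-0.46,0.71,-0.26,0,0,0],
    [40,-0.47,0.7,-0.27,0,0,0],
    [40,-0.46,0.71,-0.26,0,0,0]
  ]
}}

```text
time_s: 16.17
tcp_pos: [0.5891, 0.0721, 0.1259]
ee_rot: [-0.013, 0.707, 0.013, 0.707]
contact_force: [0.1, -1.0, -1.0]
gripper_width: 0.0472
```

Call:
{"fn": "send_rows", "kwargs": {
  "increments": [
    [40,0,0.86,-0.26,0,0,0],
    [40,0,0.86,-0.26,0,0,0],
    [40,0,0.86,-0.25,0,0,0],
    [40,0,0.86,-0.26,0,0,0],
    [40,0,0.86,-0.25,0,0,0]
  ]
}}

```text
time_s: 16.58
tcp_pos: [0.5605, 0.157, 0.1256]
ee_rot: [-0.012, 0.707, 0.012, 0.707]
contact_force: [0.2, -0.2, -1.8]
gripper_width: 0.0468
```

Call:
{"fn": "send_rows", "kwargs": {
  "increments": [
    [40,0,0.86,-0.26,0,0,0],
    [40,0,0.86,-0.25,0,0,0],
    [40,0,0.87,-0.26,0,0,0],
    [40,0,0.86,-0.25,0,0,0],
    [40,0,0.87,-0.26,0,0,0]
  ]
}}

```text
time_s: 17.0
tcp_pos: [0.5318, 0.2424, 0.1255]
ee_rot: [-0.012, 0.707, 0.012, 0.707]
contact_force: [0.3, 0.1, -3.1]
gripper_width: 0.0473
```

Call:
{"fn": "send_rows", "kwargs": {
  "increments": [
    [40,0,0.86,-0.25,0,0,0],
    [40,0.62,0,0,0,0,0],
    [40,0.63,0,0,0,0,0],
    [40,0,0,0,0,0,0]
  ]
}}

```text
time_s: 17.33
tcp_pos: [0.5254, 0.2582, 0.0986]
ee_rot: [-0.013, 0.708, 0.012, 0.706]
contact_force: [-0.3, -0.1, -2.0]
gripper_width: 0.0472
```

Run:
```python
from h import *
o=get_obs(); d=eyes.get_image("wrist"); crop(d["frame"],160,20,360,220,3.8,"w9c.png")
print(o["time_s"],o["tcp_pos"],Rn.from_quat(o["ee_rot"]).as_matrix().round(3))
np.savez("w9.npz",**d,o_p=o["tcp_pos"],o_r=o["ee_rot"])
s=eyes.get_image("scene"); crop(s["frame"],280,140,400,240,6,"s9.png")
t=eyes.get_image("top"); crop(t["frame"],120,150,240,240,6,"t9.png")
```

```text
17.3333 [0.52536502 0.25822634 0.09857894] [[-0.003 -0.036  0.999]
 [-0.002  0.999  0.036]
 [-1.    -0.001 -0.003]]
```

View pics/w9c.png

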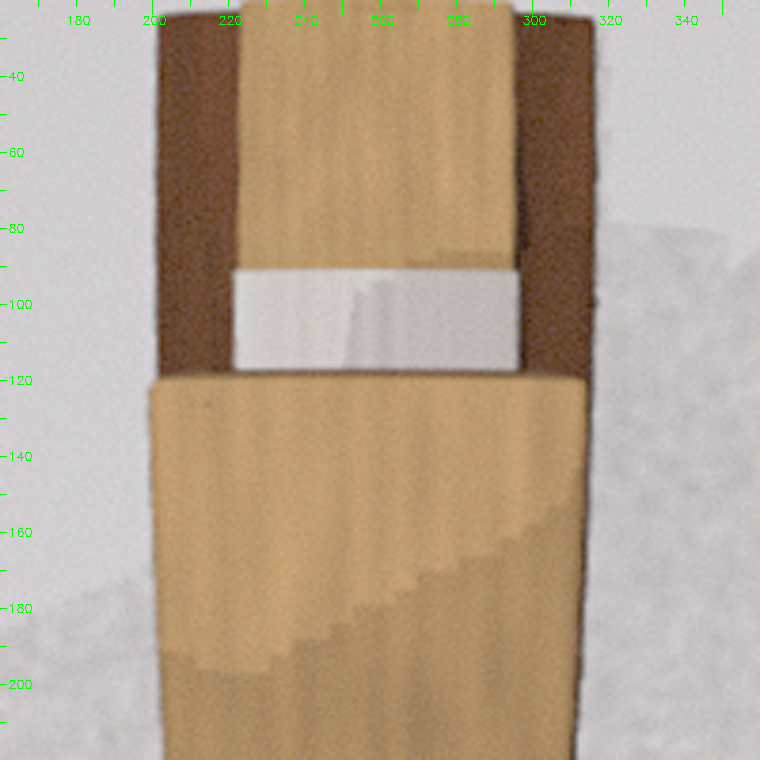

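View pics/s9.png

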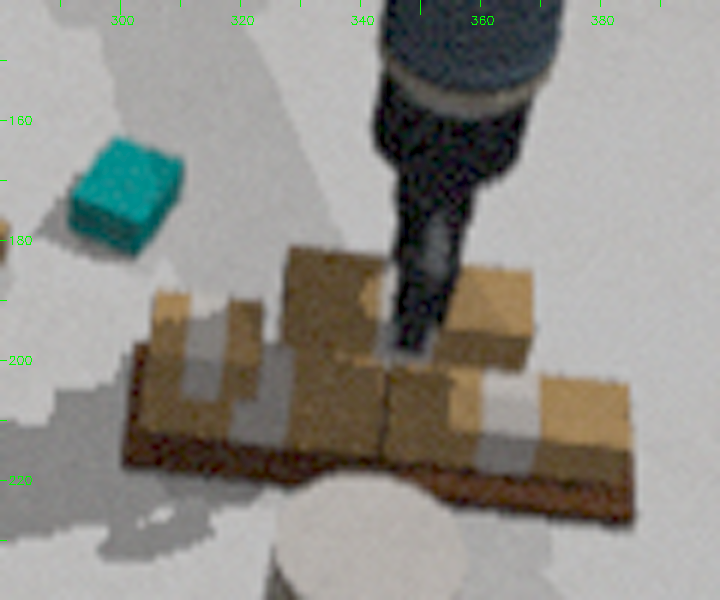

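View pics/t9.png

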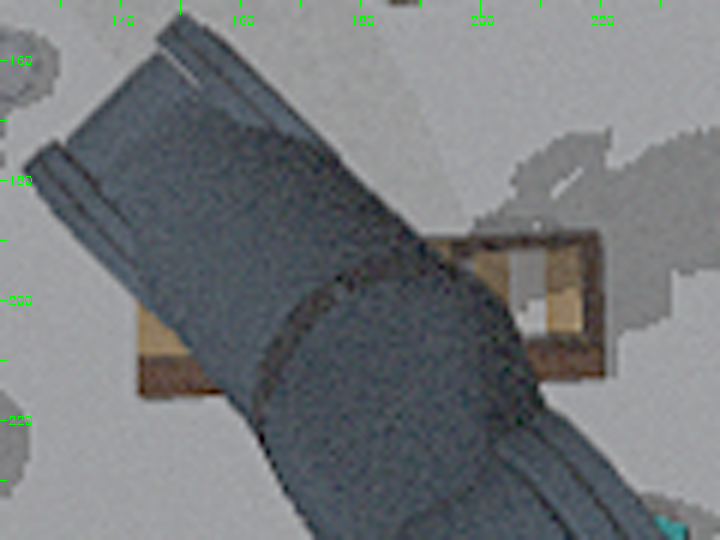

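Run:
```python
from h import *
d,o=lo("w9.npz")
b=lambda l:np.array([wtoz(d,o,160+u/3.8,20+v/3.8,z) for u,v,z in l])[:,:2]
z=.1205
print(b([(151,380,z),(586,380,z),(163,750,z),(573,750,z)]).round(4))
print(b([(234,270,.044),(517,269,.044),(233,369,.044),(519,369,.044),(240,50,.044),(513,50,.044)]).round(4))
print(b([(158,200,.012),(596,200,.012)]).round(4))
```

```text
[[0.5003 0.3213]
 [0.547  0.3229]
 [0.5014 0.279 ]
 [0.5489 0.2807]]
[[0.4998 0.3376]
 [0.5487 0.3395]
 [0.5    0.3201]
 [0.5498 0.322 ]
 [0.4993 0.3773]
 [0.5466 0.3791]]
[[0.4799 0.3539]
 [0.5683 0.3572]]
```

Call:
{"fn": "send_rows", "kwargs": {
  "increments": [
    [40,0,0,0.065,0,0,0],
    [40,0.6,0,0,0,0,0],
    [40,0.6,0,0,0,0,0],
    [40,0.5,0,0,0,0,0],
    [40,0.3,0,0,0,0,0]
  ]
}}

```text
time_s: 17.9
tcp_pos: [0.5285, 0.2575, 0.0595]
ee_rot: [-0.012, 0.707, 0.012, 0.707]
contact_force: [-1.2, 0.9, -2.1]
gripper_width: 0.047
```

Call:
{"fn": "send_rows", "kwargs": {
  "increments": [
    [40,0,0,0,0,0,0]
  ]
}}

```text
time_s: 17.98
tcp_pos: [0.528, 0.2574, 0.0591]
ee_rot: [-0.012, 0.708, 0.012, 0.706]
contact_force: [0.7, -0.4, -1.2]
gripper_width: 0.0473
```

Run:
```python
from h import *
o=get_obs(); d=eyes.get_image("wrist"); crop(d["frame"],160,20,360,220,3.8,"w10c.png")
print(o["time_s"],o["tcp_pos"],o["contact_force"])
np.savez("w10.npz",**d,o_p=o["tcp_pos"],o_r=o["ee_rot"])
s=eyes.get_image("scene"); crop(s["frame"],290,170,400,240,7,"s10.png")
```

```text
17.9833 [0.52800756 0.257439   0.05910368] [ 0.72654516 -0.39612588 -1.17763275]
```

View pics/w10c.png

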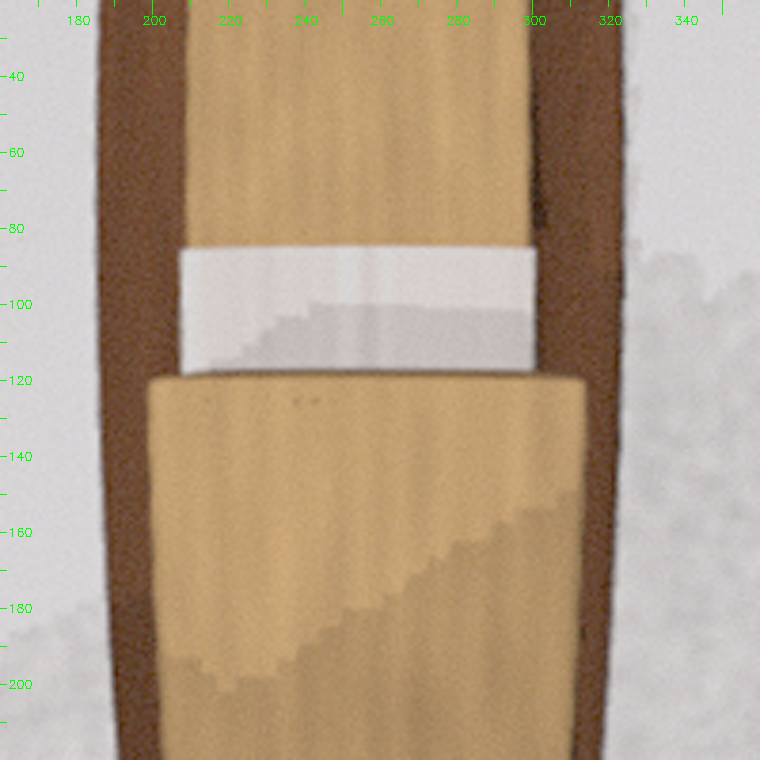

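View pics/s10.png

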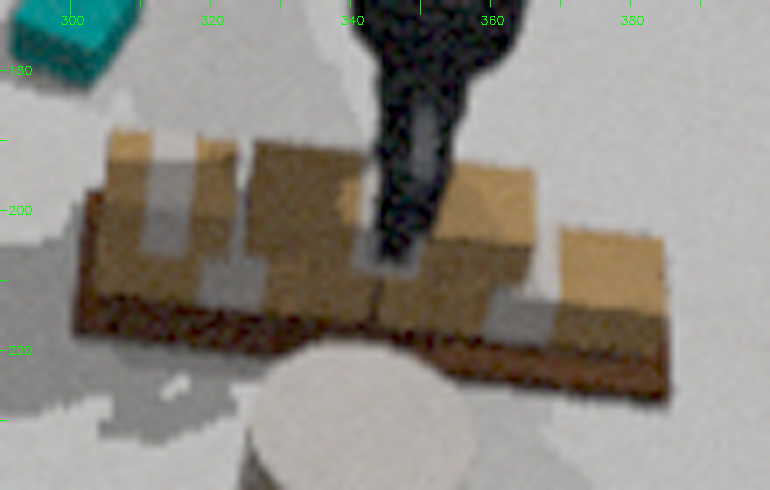

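Run:
```python
from h import *
d,o=lo("w10.npz")
b=lambda l:np.array([wtoz(d,o,160+u/3.8,20+v/3.8,z) for u,v,z in l])[:,:2]
z=.059-.0095+.032
def m(l):
    P=b(l); 
    for i in range(0,len(P),2): M=(P[i]+P[i+1])/2; print(P[i].round(4),P[i+1].round(4),"axis off mm",1e3*(M[0]-(.5273-(M[1]-.2567)*.0349)).round(4))
m([(149,380,z),(585,380,z),(161,750,z),(572,750,z)])
m([(180,248,.044),(536,248,.044),(181,372,.044),(534,372,.044),(187,50,.044),(529,50,.044)])
m([(96,150,.012),(624,150,.012)])
```

```text
[0.5029 0.3205] [0.5496 0.3221] axis off mm 1.2
[0.5039 0.2784] [0.5513 0.28  ] axis off mm 1.1
[0.4996 0.3377] [0.549  0.3393] axis off mm -0.1
[0.5002 0.3201] [0.5495 0.3217] axis off mm -0.2
[0.4996 0.3665] [0.5471 0.368 ] axis off mm -0.1
[0.4792 0.3574] [0.568  0.3603] axis off mm -0.1
```

Call:
{"fn": "send_rows", "kwargs": {
  "increments": [
    [40,0,0.02,-0.06,0,0,0],
    [40,0.14,0,0,0,0,0],
    [40,0.1,0,0,0,0,0],
    [40,0,0,0,0,0,0]
  ]
}}

```text
time_s: 18.42
tcp_pos: [0.5272, 0.2581, 0.0551]
ee_rot: [-0.012, 0.707, 0.012, 0.707]
contact_force: [0.7, 0.2, -1.6]
gripper_width: 0.0473
```

Run:
```python
from h import *
o=get_obs(); d=eyes.get_image("wrist"); crop(d["frame"],160,20,360,220,3.8,"w11c.png")
print(o["time_s"],o["tcp_pos"],o["contact_force"])
np.savez("w11.npz",**d,o_p=o["tcp_pos"],o_r=o["ee_rot"])
```

```text
18.4167 [0.52715587 0.25811393 0.05513081] [ 0.72174953  0.17356797 -1.58492634]
```

View pics/w11c.png

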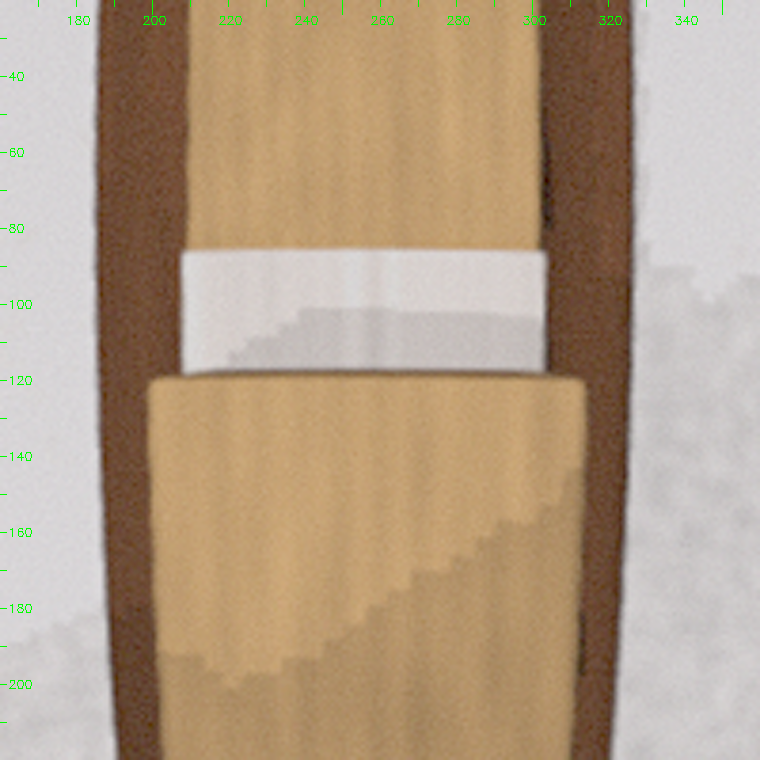

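Call:
{"fn": "send_rows", "kwargs": {
  "increments": [
    [40,0.06,0,-0.015,0,0,0],
    [40,0,0,0,0,0,0]
  ]
}}

```text
time_s: 18.63
tcp_pos: [0.5272, 0.2582, 0.0544]
ee_rot: [-0.012, 0.707, 0.012, 0.707]
contact_force: [-0.1, -0.7, 0.3]
gripper_width: 0.0472
```

Call:
{"fn": "send_rows", "kwargs": {
  "increments": [
    [40,0.05,0,0,0,0,0],
    [40,0,0,0,0,0,0]
  ]
}}

```text
time_s: 18.8
tcp_pos: [0.5271, 0.2582, 0.0543]
ee_rot: [-0.012, 0.707, 0.012, 0.707]
contact_force: [-4.1, -2.1, 14.0]
gripper_width: 0.047
```

Call:
{"fn": "send_rows", "kwargs": {
  "increments": [
    [40,-0.03,0,0,0,0,0],
    [52,0,0,0,0,0,0],
    [56,0,0,0,0,0,0],
    [60,0,0,0,0,0,0]
  ]
}}

```text
time_s: 19.13
tcp_pos: [0.527, 0.2582, 0.0536]
ee_rot: [-0.012, 0.707, 0.012, 0.707]
contact_force: [0.0, -0.0, -0.7]
gripper_width: 0.0598
```

Call:
{"fn": "send_rows", "kwargs": {
  "increments": [
    [64,-0.3,0,0,0,0,0],
    [64,-0.9,0,0,0,0,0],
    [64,-0.9,0,0,0,0,0],
    [64,-0.9,0,0,0,0,0],
    [64,-0.9,-0.3,0,0,0,0]
  ]
}}

```text
time_s: 19.55
tcp_pos: [0.5269, 0.2535, 0.1329]
ee_rot: [-0.012, 0.707, 0.013, 0.707]
contact_force: [-0.4, 0.5, 0.0]
gripper_width: 0.0644
```

Call:
{"fn": "send_rows", "kwargs": {
  "increments": [
    [64,-0.9,-0.6,0,0,0,0],
    [64,-0.9,-0.6,0,0,0,0],
    [64,-0.9,-0.6,0,0,0,0],
    [64,-0.9,-0.6,0,0,0,0],
    [64,0,0,0,0,0,0]
  ]
}}

```text
time_s: 19.97
tcp_pos: [0.5306, 0.2022, 0.2073]
ee_rot: [-0.011, 0.705, 0.011, 0.709]
contact_force: [1.4, 0.0, 0.2]
gripper_width: 0.064
```

Run:
```python
from h import *
o=get_obs(); d=eyes.get_image("wrist"); crop(d["frame"],170,20,340,270,3.2,"w12c.png")
print(o["time_s"],o["tcp_pos"],o["contact_force"])
np.savez("w12.npz",**d,o_p=o["tcp_pos"],o_r=o["ee_rot"])
```

```text
19.9667 [0.5306408  0.20215118 0.20732448] [1.39458221 0.03924823 0.17833206]
```

View pics/w12c.png

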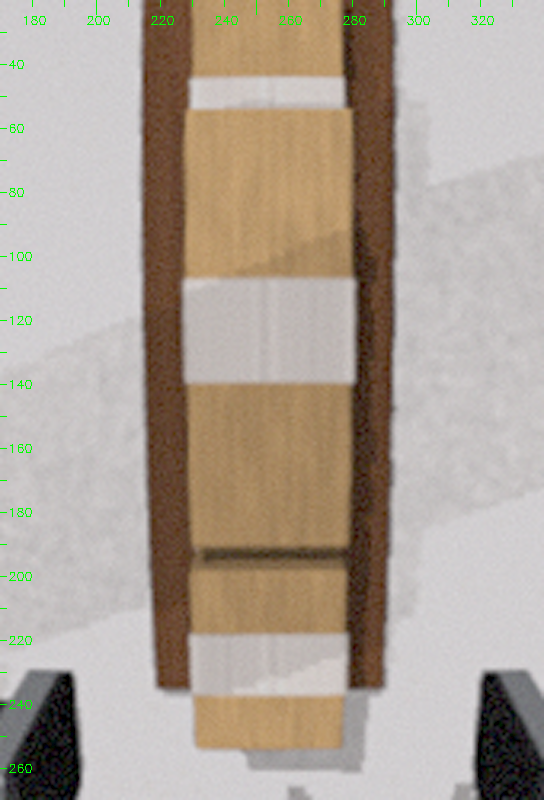

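Run:
```python
from h import *
d,o=lo("w12.npz")
b=lambda l:[(170+u/3.2,20+v/3.2) for u,v in l]
wrep("carton",d,o,b([(187,110),(353,108),(350,547),(190,549)]),.076)
wrep("starter",d,o,b([(192,570),(348,568),(342,748),(195,748)]),.076)
o=get_obs()
plan([(.525,.10,.20,2),(.442,-.002,.16,-16.5)],64,start=(o["tcp_pos"],Rt(2)))
```

```text
carton c [0.5279 0.257 ] sides [0.0472 0.1295 0.0481 0.1296] ang [   2.4  -88.1 -177.6   91.5]
starter c [0.5307 0.1552] sides [0.0472 0.0612 0.0477 0.0606] ang [   2.5  -88.6 -178.3   90.9]
[[64,0.05,-0.86,-0.07,0.0,0.0,0.0],[64,0.05,-0.86,-0.07,0.0,0.0,0.0],[64,0.05,-0.86,-0.07,0.0,0.0,0.0],[64,0.05,-0.86,-0.07,0.0,0.0,0.0],[64,0.04,-0.86,-0.07,0.0,0.0,0.0]]
[[64,0.05,-0.85,-0.08,0.0,0.0,0.0],[64,0.25,-0.62,-0.54,0.5,0.0,0.0],[64,0.25,-0.64,-0.52,0.51,0.0,0.0],[64,0.25,-0.66,-0.49,0.5,0.0,0.0],[64,0.25,-0.68,-0.46,0.51,0.0,0.0]]
[[64,0.25,-0.7,-0.43,0.5,0.0,0.0],[64,0.25,-0.71,-0.41,0.51,0.0,0.0],[64,0.25,-0.73,-0.37,0.5,0.0,0.0],[64,0.25,-0.75,-0.35,0.51,0.0,0.0]]
end [ 0.442 -0.002  0.16 ] 14
```

Call:
{"fn": "send_rows", "kwargs": {
  "increments": [
    [64,0.05,-0.86,-0.07,0,0,0],
    [64,0.05,-0.86,-0.07,0,0,0],
    [64,0.05,-0.86,-0.07,0,0,0],
    [64,0.05,-0.86,-0.07,0,0,0],
    [64,0.04,-0.86,-0.07,0,0,0]
  ]
}}

```text
time_s: 20.43
tcp_pos: [0.5242, 0.1179, 0.1981]
ee_rot: [-0.013, 0.707, 0.013, 0.707]
contact_force: [-0.1, -0.1, -0.2]
gripper_width: 0.0638
```

Call:
{"fn": "send_rows", "kwargs": {
  "increments": [
    [64,0.05,-0.85,-0.08,0,0,0],
    [64,0.25,-0.62,-0.54,0.5,0,0],
    [64,0.25,-0.64,-0.52,0.51,0,0],
    [64,0.25,-0.66,-0.49,0.5,0,0],
    [64,0.25,-0.68,-0.46,0.51,0,0]
  ]
}}

```text
time_s: 20.85
tcp_pos: [0.4814, 0.05, 0.1771]
ee_rot: [0.045, 0.706, -0.045, 0.705]
contact_force: [0.8, -1.0, -0.2]
gripper_width: 0.0638
```

Call:
{"fn": "send_rows", "kwargs": {
  "increments": [
    [64,0.25,-0.7,-0.43,0.5,0,0],
    [64,0.25,-0.71,-0.41,0.51,0,0],
    [64,0.25,-0.73,-0.37,0.5,0,0],
    [64,0.25,-0.75,-0.35,0.51,0,0],
    [64,0,0,0,0,0,0]
  ]
}}

```text
time_s: 21.27
tcp_pos: [0.4378, -0.003, 0.1565]
ee_rot: [0.102, 0.701, -0.104, 0.698]
contact_force: [-0.4, -0.1, -0.5]
gripper_width: 0.064
```

Run:
```python
from h import *
o=get_obs(); d=eyes.get_image("wrist"); crop(d["frame"],180,80,340,250,4.5,"w13c.png")
R=Rn.from_quat(o["ee_rot"]).as_matrix()
print(o["time_s"],o["tcp_pos"],np.degrees(np.arctan2(R[1,2],R[0,2])))
np.savez("w13.npz",**d,o_p=o["tcp_pos"],o_r=o["ee_rot"])
```

```text
21.2667 [ 0.43775564 -0.00303691  0.15652235] -16.759168510636307
```

View pics/w13c.png

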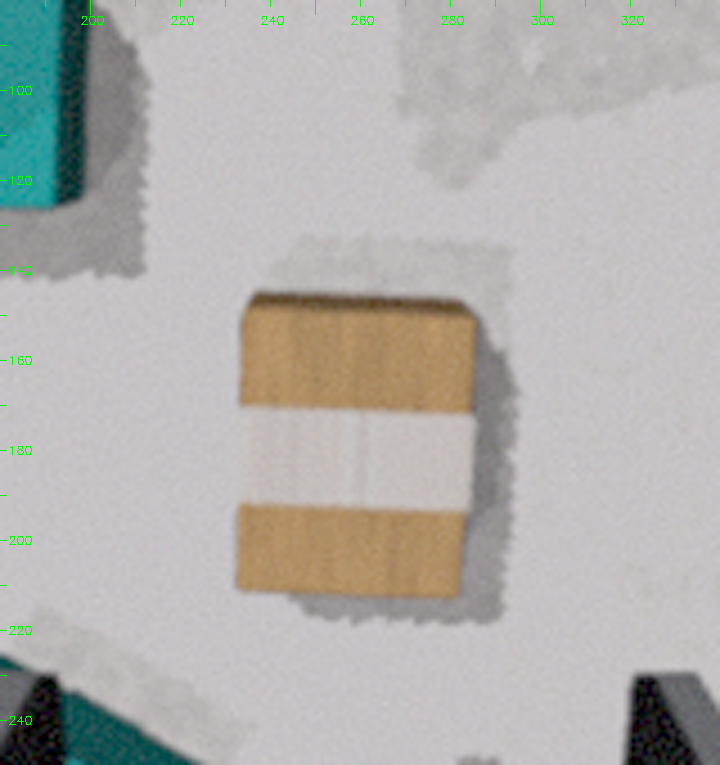

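Run:
```python
from h import *
d,o=lo("w13.npz")
wrep("half",d,o,[(180+u/4.5,80+v/4.5) for u,v in [(243,306),(474,315),(459,597),(237,588)]],.032)
```

```text
half c [ 0.4398 -0.002 ] sides [0.0466 0.0604 0.0473 0.0602] ang [ -19.  -108.4  160.8   70.9]
```

Run:
```python
from h import *
o=get_obs()
plan([(.4398,-.002,.04,-18.9),(.4398,-.002,.009,-18.9,3)],64,start=(o["tcp_pos"],Rt(-16.75)))
```

```text
[[64,0.84,0.0,0.0,0.07,0.0,0.0],[64,0.84,0.0,0.0,0.07,0.0,0.0],[64,0.84,0.0,0.01,0.07,0.0,0.0],[64,0.83,0.0,0.0,0.06,0.0,0.0],[64,0.84,0.0,0.01,0.07,0.0,0.0]]
[[64,0.83,0.0,0.0,0.06,0.0,0.0],[64,0.84,-0.01,0.01,0.07,0.0,0.0],[64,0.52,0.0,0.0,0.0,0.0,0.0],[64,0.51,0.0,0.0,0.0,0.0,0.0],[64,0.52,0.0,0.0,0.0,0.0,0.0]]
end [ 0.4398 -0.0021  0.0089] 10
```

Call:
{"fn": "send_rows", "kwargs": {
  "increments": [
    [64,0.84,0,0.01,0.07,0,0],
    [64,0.84,0,0.01,0.07,0,0],
    [64,0.84,0,0.01,0.07,0,0],
    [64,0.83,0,0,0.06,0,0],
    [64,0.84,0,0.01,0.07,0,0]
  ]
}}

```text
time_s: 21.73
tcp_pos: [0.4423, -0.0, 0.0733]
ee_rot: [0.111, 0.698, -0.11, 0.699]
contact_force: [-0.2, 0.2, -0.8]
gripper_width: 0.0644
```

Call:
{"fn": "send_rows", "kwargs": {
  "increments": [
    [64,0.83,0,0,0.06,0,0],
    [64,0.84,0,0.01,0.07,0,0],
    [64,0,0,0,0,0,0]
  ]
}}

```text
time_s: 21.98
tcp_pos: [0.4411, -0.0001, 0.0383]
ee_rot: [0.114, 0.699, -0.114, 0.697]
contact_force: [-0.4, 0.2, 0.2]
gripper_width: 0.0638
```

Call:
{"fn": "send_rows", "kwargs": {
  "increments": [
    [64,0.52,-0.11,-0.03,0,0,0],
    [64,0.5,0,0,0,0,0],
    [64,0.45,0,0,0,0,0],
    [64,0,0,0,0,0,0]
  ]
}}

```text
time_s: 22.32
tcp_pos: [0.4406, -0.0024, 0.0107]
ee_rot: [0.114, 0.698, -0.114, 0.697]
contact_force: [0.7, 0.1, 0.3]
gripper_width: 0.064
```

Call:
{"fn": "send_rows", "kwargs": {
  "increments": [
    [40,0,0,0,0,0,0],
    [40,0,0,0,0,0,0],
    [40,0,0,0,0,0,0],
    [40,0,0,0,0,0,0]
  ],
  "newtons": 35
}}

```text
time_s: 22.65
tcp_pos: [0.441, -0.0031, 0.012]
ee_rot: [0.115, 0.697, -0.115, 0.698]
contact_force: [0.1, 0.6, 3.5]
gripper_width: 0.0473
```

Run:
```python
from h import *
o=get_obs()
R=Rn.from_quat(o["ee_rot"]).as_matrix();a=np.degrees(np.arctan2(R[1,2],R[0,2]))
print(o["time_s"],o["tcp_pos"],a)
plan([(.4398,-.002,.06,-18.9),(.47,.10,.14,-10),(.5237,.3575,.14,2),(.5237,.3575,.10,2)],40,start=(np.array([.4398,-.002,.0095]),Rt(-18.9)))
```

```text
22.65 [ 0.4410086  -0.00306247  0.01195871] -18.669102708135917
[[40,-0.84,0.0,0.0,0.0,0.0,0.0],[40,-0.84,0.0,0.0,0.0,0.0,0.0],[40,-0.84,0.0,0.0,0.0,0.0,0.0],[40,-0.5,0.66,-0.03,-0.24,0.0,0.0],[40,-0.5,0.67,-0.01,-0.24,0.0,0.0]]
[[40,-0.5,0.66,0.0,-0.24,0.0,0.0],[40,-0.5,0.67,0.01,-0.24,0.0,0.0],[40,-0.5,0.66,0.02,-0.25,0.0,0.0],[40,-0.5,0.66,0.04,-0.24,0.0,0.0],[40,-0.5,0.67,0.05,-0.25,0.0,0.0]]
[[40,-0.51,0.66,0.06,-0.24,0.0,0.0],[40,0.0,0.94,0.03,-0.19,0.0,0.0],[40,0.0,0.94,0.04,-0.19,0.0,0.0],[40,0.0,0.94,0.06,-0.19,0.0,0.0],[40,0.0,0.94,0.07,-0.19,0.0,0.0]]
[[40,0.0,0.93,0.09,-0.19,0.0,0.0],[40,0.0,0.93,0.1,-0.19,0.0,0.0],[40,0.0,0.93,0.11,-0.18,0.0,0.0],[40,0.0,0.93,0.13,-0.19,0.0,0.0],[40,0.0,0.93,0.14,-0.18,0.0,0.0]]
[[40,0.0,0.93,0.16,-0.19,0.0,0.0],[40,0.0,0.92,0.17,-0.18,0.0,0.0],[40,0.0,0.92,0.18,-0.19,0.0,0.0],[40,0.0,0.92,0.2,-0.18,0.0,0.0],[40,0.0,0.92,0.2,-0.19,0.0,0.0]]
[[40,0.67,0.0,0.0,0.0,0.0,0.0],[40,0.67,0.0,0.0,0.0,0.0,0.0],[40,0.66,0.0,0.0,0.0,0.0,0.0]]
end [0.5236 0.3574 0.1001] 28
```

Call:
{"fn": "send_rows", "kwargs": {
  "increments": [
    [40,-0.84,0,0,0,0,0],
    [40,-0.84,0,0,0,0,0],
    [40,-0.84,0,0,0,0,0],
    [40,-0.5,0.66,-0.03,-0.24,0,0],
    [40,-0.5,0.67,-0.01,-0.24,0,0]
  ]
}}

```text
time_s: 23.07
tcp_pos: [0.4481, 0.0219, 0.083]
ee_rot: [0.102, 0.699, -0.102, 0.7]
contact_force: [0.8, -0.9, -0.7]
gripper_width: 0.0477
```

Call:
{"fn": "send_rows", "kwargs": {
  "increments": [
    [40,-0.5,0.66,0,-0.24,0,0],
    [40,-0.5,0.67,0.01,-0.24,0,0],
    [40,-0.5,0.66,0.02,-0.25,0,0],
    [40,-0.5,0.66,0.04,-0.24,0,0],
    [40,-0.5,0.67,0.05,-0.25,0,0]
  ]
}}

```text
time_s: 23.48
tcp_pos: [0.4667, 0.0866, 0.1327]
ee_rot: [0.067, 0.704, -0.067, 0.704]
contact_force: [0.0, -0.8, -1.3]
gripper_width: 0.0467
```

Call:
{"fn": "send_rows", "kwargs": {
  "increments": [
    [40,-0.51,0.66,0.06,-0.24,0,0],
    [40,0,0.94,0.03,-0.19,0,0],
    [40,0,0.94,0.04,-0.19,0,0],
    [40,0,0.94,0.06,-0.19,0,0],
    [40,0,0.94,0.07,-0.19,0,0]
  ]
}}

```text
time_s: 23.9
tcp_pos: [0.4854, 0.1733, 0.1424]
ee_rot: [0.039, 0.706, -0.039, 0.706]
contact_force: [0.4, 0.2, -1.2]
gripper_width: 0.0472
```

Call:
{"fn": "send_rows", "kwargs": {
  "increments": [
    [40,0,0.93,0.09,-0.19,0,0],
    [40,0,0.93,0.1,-0.19,0,0],
    [40,0,0.93,0.11,-0.18,0,0],
    [40,0,0.93,0.13,-0.19,0,0],
    [40,0,0.93,0.14,-0.18,0,0]
  ]
}}

```text
time_s: 24.32
tcp_pos: [0.5041, 0.2652, 0.1422]
ee_rot: [0.012, 0.707, -0.012, 0.707]
contact_force: [-0.6, 0.6, -0.4]
gripper_width: 0.0473
```

Call:
{"fn": "send_rows", "kwargs": {
  "increments": [
    [40,0,0.93,0.16,-0.19,0,0],
    [40,0,0.92,0.17,-0.18,0,0],
    [40,0,0.92,0.18,-0.19,0,0],
    [40,0,0.92,0.2,-0.18,0,0],
    [40,0,0.92,0.2,-0.19,0,0]
  ]
}}

```text
time_s: 24.73
tcp_pos: [0.5229, 0.3572, 0.1422]
ee_rot: [-0.014, 0.707, 0.014, 0.707]
contact_force: [0.1, 0.4, -1.5]
gripper_width: 0.0475
```

Call:
{"fn": "send_rows", "kwargs": {
  "increments": [
    [40,0.67,0,0,0,0,0],
    [40,0.67,0,0,0,0,0],
    [40,0.66,0,0,0,0,0],
    [40,0,0,0,0,0,0]
  ]
}}

```text
time_s: 25.07
tcp_pos: [0.5216, 0.3554, 0.0997]
ee_rot: [-0.015, 0.708, 0.013, 0.706]
contact_force: [0.1, 0.1, -0.4]
gripper_width: 0.0474
```

Run:
```python
from h import *
o=get_obs(); d=eyes.get_image("wrist"); crop(d["frame"],150,80,370,280,3.6,"w14c.png")
R=Rn.from_quat(o["ee_rot"]).as_matrix();a=np.degrees(np.arctan2(R[1,2],R[0,2]))
print(o["time_s"],o["tcp_pos"],a,o["gripper_width"])
np.savez("w14.npz",**d,o_p=o["tcp_pos"],o_r=o["ee_rot"])
```

```text
25.0667 [0.52161895 0.35541939 0.09969871] 2.2409219364692605 0.04735396406095922
```

View pics/w14c.png

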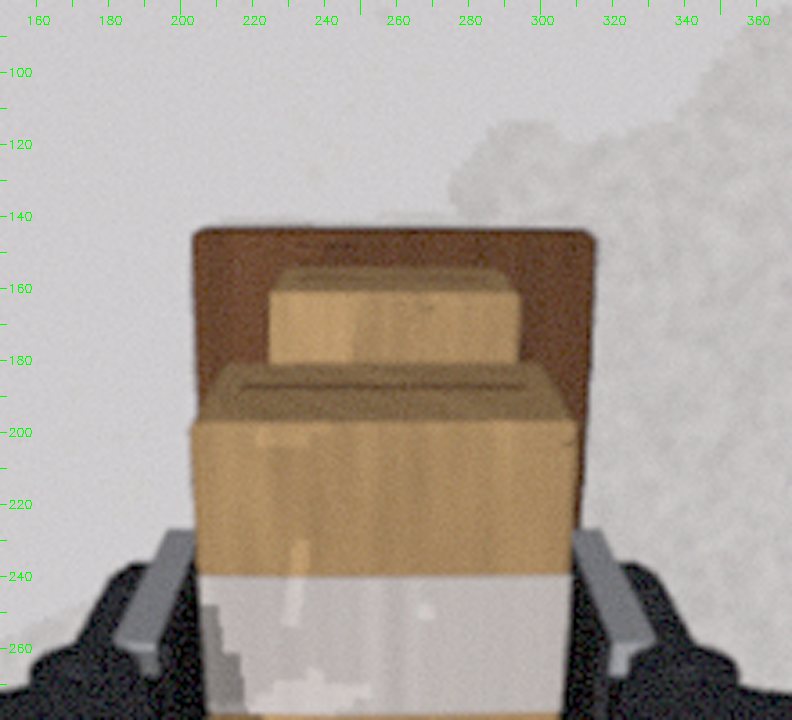

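```bash
cat >> h.py <<'E'
def m2(f,l,x0,y0,s):
    d,o=lo(f)
    P=[wtoz(d,o,x0+u/s,y0+v/s,z)[:2] for u,v,z in l]
    for i in range(0,len(P),2):
        M=(P[i]+P[i+1])/2; D=P[i+1]-P[i]
        q=M-np.array([.5273,.2567]); u=np.array([-.0349,.9994])
        print("along",(1e3*q@u).round(1),"lat(+x)",(1e3*(q[0]*u[1]-q[1]*u[0])).round(1),"w",(1e3*np.linalg.norm(D)).round(1),"ang",np.degrees(np.arctan2(D[1],D[0])).round(2))
E
python3 - <<'E'
from h import *
m2("w14.npz",[(192,423,.121),(578,421,.121),(198,573,.121),(571,573,.121),(269,291,.044),(519,292,.044),(193,233,.012),(596,235,.012)],150,80,3.6)
E
```

```text
along 129.6 lat(+x) -1.8 w 46.4 ang 2.57
along 109.6 lat(+x) -1.8 w 47.2 ang 2.28
along 131.7 lat(+x) -0.2 w 47.3 ang 2.04
along 139.0 lat(+x) 0.1 w 88.2 ang 1.99
```

Call:
{"fn": "send_rows", "kwargs": {
  "increments": [
    [40,0,0.1,0.08,0,0,0],
    [40,0.6,0,0,0,0,0],
    [40,0.6,0,0,0,0,0],
    [40,0.6,0,0,0,0,0],
    [40,0,0,0,0,0,0]
  ]
}}

```text
time_s: 25.53
tcp_pos: [0.5231, 0.3573, 0.0629]
ee_rot: [-0.015, 0.708, 0.013, 0.706]
contact_force: [-1.0, -1.3, -1.2]
gripper_width: 0.0473
```

Run:
```python
from h import *
o=get_obs(); d=eyes.get_image("wrist"); crop(d["frame"],150,80,370,280,3.6,"w15c.png")
print(o["time_s"],o["tcp_pos"],o["contact_force"])
np.savez("w15.npz",**d,o_p=o["tcp_pos"],o_r=o["ee_rot"])
s=eyes.get_image("scene"); crop(s["frame"],290,170,400,240,7,"s15.png")
```

```text
25.5333 [0.52312592 0.35729806 0.06287184] [-0.97486615 -1.30923316 -1.16996922]
```

View pics/w15c.png

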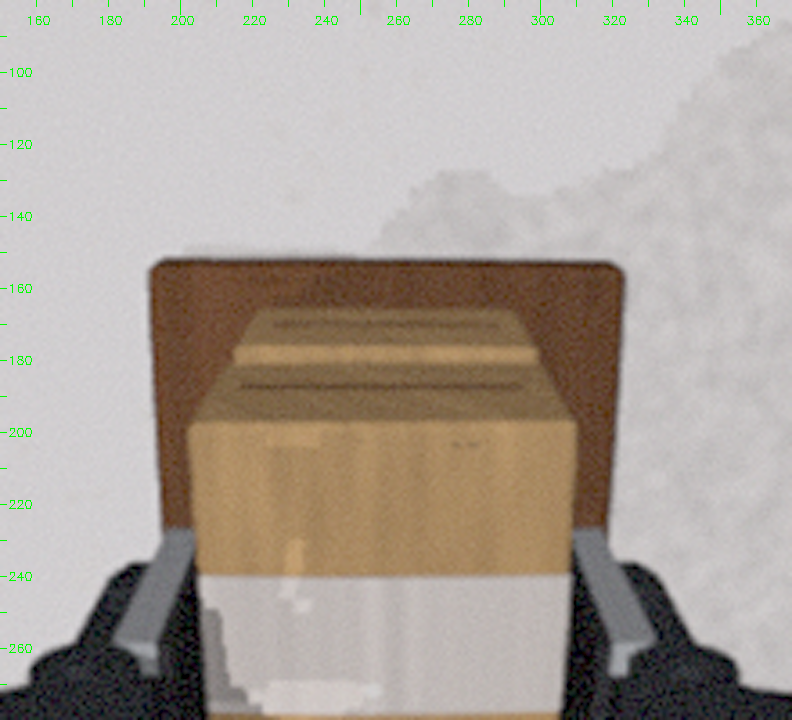

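View pics/s15.png

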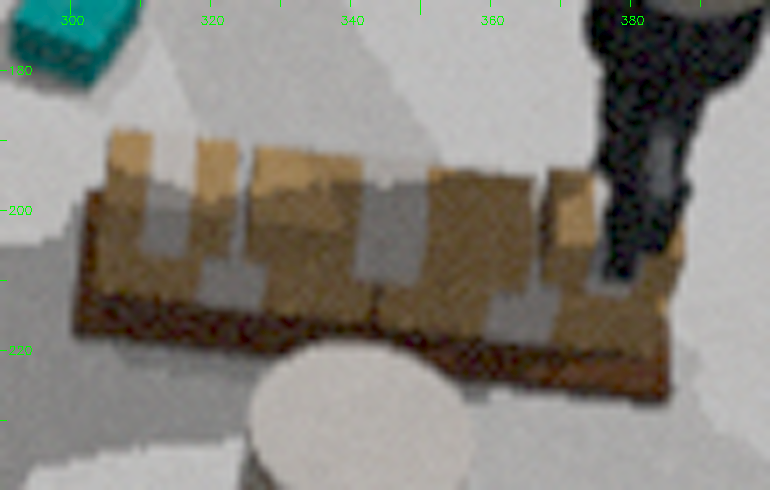

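Run:
```python
from h import *
m2("w15.npz",[(190,423,.0842),(577,422,.0842),(197,573,.0842),(571,573,.0842),(235,347,.044),(538,347,.044),(150,265,.012),(625,268,.012)],150,80,3.6)
```

```text
along 131.4 lat(+x) -0.4 w 46.5 ang 2.4
along 111.5 lat(+x) -0.3 w 47.3 ang 2.28
along 131.3 lat(+x) -0.0 w 47.3 ang 2.24
along 139.4 lat(+x) 0.1 w 88.3 ang 1.87
```

Call:
{"fn": "send_rows", "kwargs": {
  "increments": [
    [40,0.2,0,0.02,0,0,0],
    [40,0.15,0,0,0,0,0],
    [40,0,0,0,0,0,0]
  ]
}}

```text
time_s: 25.88
tcp_pos: [0.5248, 0.3584, 0.0585]
ee_rot: [-0.014, 0.707, 0.014, 0.707]
contact_force: [0.5, 0.1, -1.4]
gripper_width: 0.0468
```

Call:
{"fn": "send_rows", "kwargs": {
  "increments": [
    [40,0.06,0,0,0,0,0],
    [40,0,0,0,0,0,0]
  ]
}}

```text
time_s: 26.05
tcp_pos: [0.5249, 0.3586, 0.0577]
ee_rot: [-0.014, 0.707, 0.014, 0.707]
contact_force: [0.5, -0.2, -1.0]
gripper_width: 0.047
```

Run:
```python
from h import *
o=get_obs(); d=eyes.get_image("wrist"); crop(d["frame"],150,80,370,280,3.6,"w16c.png")
print(o["time_s"],o["tcp_pos"],o["contact_force"])
np.savez("w16.npz",**d,o_p=o["tcp_pos"],o_r=o["ee_rot"])
```

```text
26.05 [0.52486969 0.35859004 0.05770709] [ 0.50101156 -0.23112622 -0.99611685]
```

View pics/w16c.png

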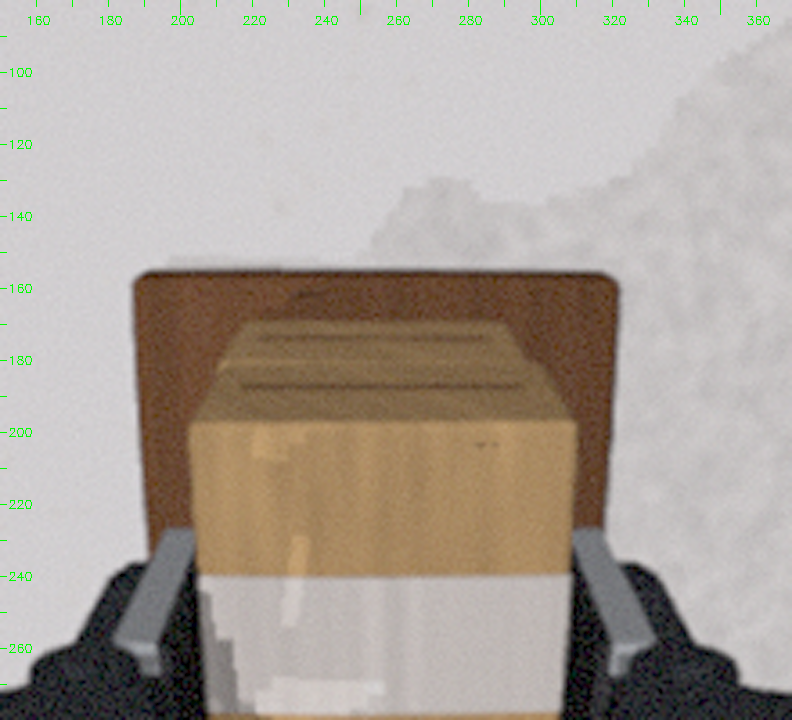

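Run:
```python
from h import *
z=.0577-.0107+.032
m2("w16.npz",[(189,423,z),(577,422,z),(197,573,z),(571,573,z),(218,361,.044),(528,361,.044),(134,275,.012),(620,275,.012),(245,322,.012),(507,322,.012)],150,80,3.6)
```

```text
along 132.5 lat(+x) 1.3 w 46.7 ang 2.33
along 112.6 lat(+x) 1.5 w 47.3 ang 2.18
along 131.6 lat(+x) -0.3 w 47.1 ang 2.17
along 140.0 lat(+x) 0.1 w 88.2 ang 2.15
along 131.1 lat(+x) -0.0 w 47.4 ang 2.16
```

Call:
{"fn": "send_rows", "kwargs": {
  "increments": [
    [40,0,-0.05,-0.08,0,0,0],
    [40,0,0,0,0,0,0],
    [40,0,0,0,0,0,0]
  ]
}}

```text
time_s: 26.35
tcp_pos: [0.5232, 0.3575, 0.0578]
ee_rot: [-0.014, 0.707, 0.014, 0.707]
contact_force: [0.3, -1.0, -0.8]
gripper_width: 0.0471
```

Run:
```python
from h import *
o=get_obs(); d=eyes.get_image("wrist"); crop(d["frame"],150,80,370,280,3.6,"w17c.png")
print(o["time_s"],o["tcp_pos"],o["contact_force"])
np.savez("w17.npz",**d,o_p=o["tcp_pos"],o_r=o["ee_rot"])
```

```text
26.35 [0.52324484 0.35747253 0.0578474 ] [ 0.32582763 -0.98981103 -0.79876051]
```

View pics/w17c.png

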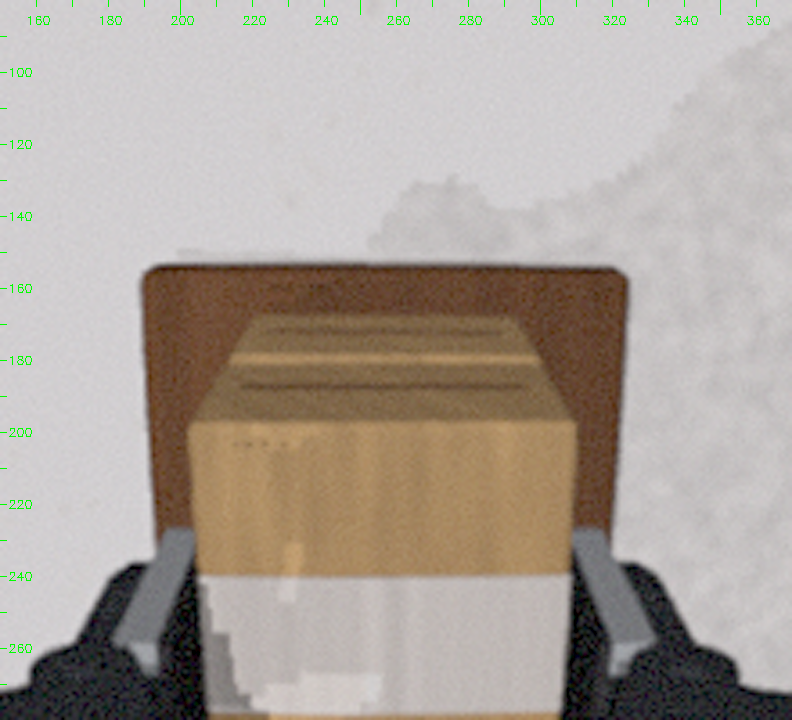

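Run:
```python
from h import *
z=.0578-.0107+.032
m2("w17.npz",[(189,423,z),(577,422,z),(197,573,z),(571,573,z),(231,354,.044),(540,354,.044),(142,268,.012),(629,270,.012),(255,318,.012),(516,318,.012)],150,80,3.6)
```

```text
along 131.5 lat(+x) -0.4 w 46.7 ang 2.34
along 111.5 lat(+x) -0.2 w 47.3 ang 2.18
along 131.6 lat(+x) 0.0 w 46.9 ang 2.18
along 140.0 lat(+x) 0.1 w 88.3 ang 1.95
along 130.7 lat(+x) 0.1 w 47.2 ang 2.19
```

Within 0.4 mm. Lower to contact.

Call:
{"fn": "send_rows", "kwargs": {
  "increments": [
    [40,0.08,0,0.01,0,0,0],
    [40,0.05,0,0,0,0,0],
    [40,0,0,0,0,0,0]
  ]
}}

```text
time_s: 26.65
tcp_pos: [0.5237, 0.3577, 0.056]
ee_rot: [-0.014, 0.707, 0.014, 0.707]
contact_force: [-2.7, -2.0, 9.6]
gripper_width: 0.0472
```

Call:
{"fn": "send_rows", "kwargs": {
  "increments": [
    [40,0.04,0,0,0,0,0],
    [40,0,0,0,0,0,0]
  ]
}}

```text
time_s: 26.82
tcp_pos: [0.5237, 0.3577, 0.056]
ee_rot: [-0.014, 0.707, 0.014, 0.707]
contact_force: [-5.1, -3.8, 18.4]
gripper_width: 0.0474
```

Contact. I'll ease off, release and retreat straight up.

Call:
{"fn": "send_rows", "kwargs": {
  "increments": [
    [40,-0.05,0,0,0,0,0],
    [52,0,0,0,0,0,0],
    [56,0,0,0,0,0,0],
    [60,0,0,0,0,0,0]
  ]
}}

```text
time_s: 27.15
tcp_pos: [0.5235, 0.3575, 0.0551]
ee_rot: [-0.014, 0.707, 0.014, 0.707]
contact_force: [-0.8, 0.2, 0.4]
gripper_width: 0.0605
```

Call:
{"fn": "send_rows", "kwargs": {
  "increments": [
    [64,-0.3,0,0,0,0,0],
    [64,-0.9,0,0,0,0,0],
    [64,-0.9,0,0,0,0,0],
    [64,-0.9,0,0,0,0,0],
    [64,-0.9,-0.5,0,0,0,0]
  ]
}}

```text
time_s: 27.57
tcp_pos: [0.5232, 0.3497, 0.1344]
ee_rot: [-0.014, 0.707, 0.015, 0.707]
contact_force: [0.4, -0.2, 0.8]
gripper_width: 0.064
```

Call:
{"fn": "send_rows", "kwargs": {
  "increments": [
    [64,-0.9,-0.9,0,0,0,0],
    [64,-0.9,-0.9,0,0,0,0],
    [64,-0.9,-0.9,0,0,0,0],
    [64,-0.9,-0.9,0,0,0,0],
    [64,-0.9,-0.9,0,0,0,0]
  ]
}}

```text
time_s: 27.98
tcp_pos: [0.5272, 0.2567, 0.2245]
ee_rot: [-0.014, 0.707, 0.014, 0.707]
contact_force: [0.7, -0.5, -0.1]
gripper_width: 0.064
```

Call:
{"fn": "send_rows", "kwargs": {
  "increments": [
    [64,-0.5,-0.5,0,0,0,0],
    [64,0,0,0,0,0,0]
  ]
}}

```text
time_s: 28.15
tcp_pos: [0.5292, 0.2456, 0.2357]
ee_rot: [-0.012, 0.706, 0.013, 0.708]
contact_force: [1.3, 0.5, 0.6]
gripper_width: 0.0639
```

Run:
```python
from h import *
o=get_obs(); d=eyes.get_image("wrist"); crop(d["frame"],170,20,340,270,3.2,"w18c.png")
print(o["time_s"],o["tcp_pos"],o["contact_force"])
np.savez("w18.npz",**d,o_p=o["tcp_pos"],o_r=o["ee_rot"])
s=eyes.get_image("scene"); crop(s["frame"],290,170,400,240,7,"s18.png")
```

```text
28.15 [0.52921294 0.24562953 0.23565295] [1.26998637 0.49067265 0.56398472]
```

View pics/w18c.png

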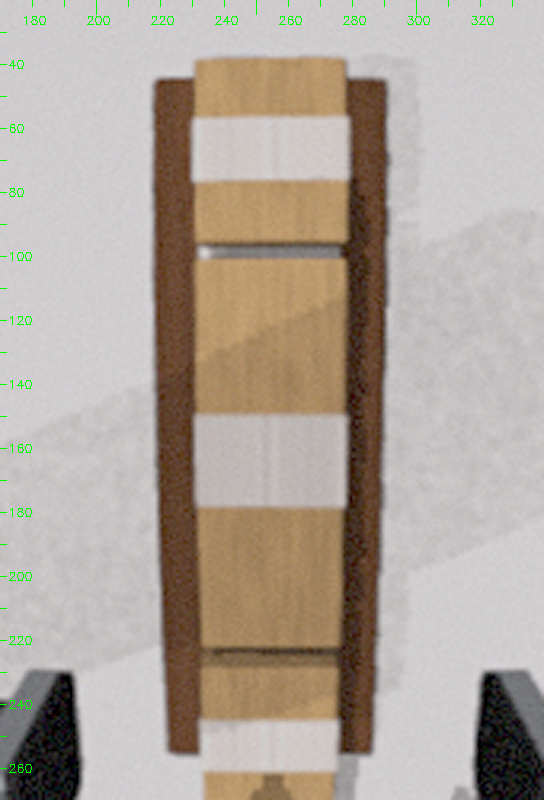

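View pics/s18.png

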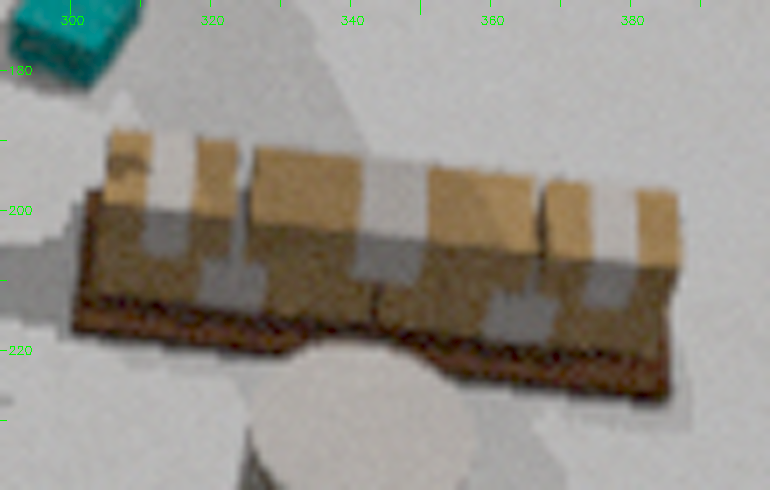

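Run:
```python
from h import *
L=[(194,60),(346,58),(349,241),(195,244),  (195,260),(347,258),(343,645),(201,647),  (201,664),(341,664),(338,719),(201,719)]
d,o=lo("w18.npz")
b=lambda l:[(170+u/3.2,20+v/3.2) for u,v in l]
wrep("half",d,o,b(L[:4]),.076); wrep("carton",d,o,b(L[4:8]),.076); wrep("starter part",d,o,b(L[8:]),.076)
m2("w18.npz",[(u,v,.076) for u,v in [(194,60),(346,58),(195,242),(348,242),(195,260),(347,259),(201,647),(343,646),(201,666),(340,666)]]+[(154,80,.012),(386,80,.012)],170,20,3.2)
s=dict(np.load("scene0.npz")); u=np.array([-.0349,.9994,0]);v=np.array([.9994,.0349,0])
for a,zz in [(-132,.076),(132,.076),(132,.044),(132,.012+.001),(-132,.044)]:
    p=proj(s,(np.array([.5273,.2567,0])+u*a/1e3+v*.024+[0,0,zz])[None])[0]; print(a,zz,((p-[290,170])*7).round(0))
```

```text
half c [0.5244 0.3573] sides [0.0478 0.0598 0.0484 0.0601] ang [   2.7  -87.1 -176.9   92.3]
carton c [0.528  0.2575] sides [0.0478 0.1292 0.0487 0.1293] ang [   2.7  -87.7 -177.2   91.9]
starter part c [0.5302 0.1756] sides [0.0483 0.0212 0.0484 0.0212] ang [   1.9  -89.5 -178.    90.3]
along 130.6 lat(+x) 0.3 w 47.8 ang 2.71
along 70.8 lat(+x) 0.8 w 48.0 ang 1.93
along 65.2 lat(+x) 0.6 w 47.8 ang 2.31
along -64.1 lat(+x) 0.8 w 48.7 ang 2.37
along -71.3 lat(+x) 0.2 w 48.0 ang 1.94
along 138.1 lat(+x) 0.1 w 88.4 ang 1.9
-132 0.076 [101. 197.]
132 0.076 [682. 263.]
132 0.044 [668. 309.]
132 0.013000000000000001 [654. 352.]
-132 0.044 [ 95. 243.]
```

Run:
```python
from h import *
s=eyes.get_image("scene"); crop(s["frame"],0,40,512,384,1.5,"s19.png")
```

```text
(no output)
```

View pics/s19.png

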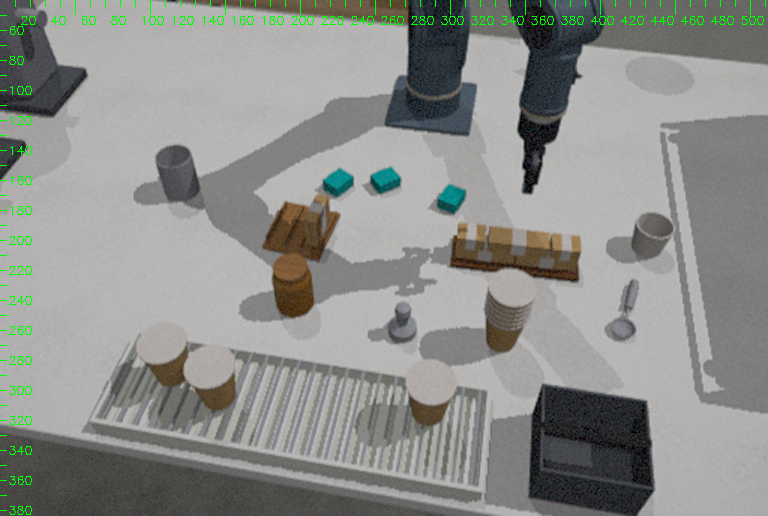

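The scene view shows the second course complete on the board (about px 345,205), the square box still in the rack (212,182), and the bystanders and turquoise boxes where they were. The gripper hangs free.

Run:
```python
from station import env
print(env.sign_off())
```

```text
the job is handed in; nothing more can be done
None
```

The display is built and handed in at about 28 s of the 67 s allowed. I stood the long carton on its edge on the counter, toppled it flat and let go. I then took it across its width and laid it over the joint, and closed the +x end with the kraft half carton.

- **First push:** it did not topple the carton but slid it about 27 mm upright over free counter. A slower push with the fingers rising tipped it flat.
- **Long carton:** in the last wrist picture its centre is about 0.5 mm along the course from the joint and under 1 mm off line. The gaps to the half cartons measure about 7.2 mm (starter side) and 5.6 mm (closing side), against the 6 mm you gave.
- **Closing half:** its end reads 130.6 mm from the joint (ideal 132), but the board's own end reads 138.1 mm (ideal 140) in the same picture, so I take it as flush to about 1 mm. Sideways it is 0.3 to 0.8 mm off. The scene camera agrees with a flush end to within a fraction of a pixel.
- **Everything else:** the starter reads within about 0.3 mm of its expected place. The base cartons, square box, turquoise boxes and bystanders look unmoved in the pictures.
- **Disagreement:** the top camera put the board centre about 6 mm away from where the wrist camera did. I placed by the wrist camera, relative to the base cartons.

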